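# Re-lay the drip apron slats

### The arm

A 7-joint arm with a two-finger parallel gripper is mounted at the origin on the work surface. World frame = base frame: x ahead of the robot, y to its left, z up, the work surface at z = 0. Lengths are in m, angles in rad, forces in N, time in s.
With the tool pointing down it reaches from about 0.425 to 1.025 m from the base axis. Payload 9.4 kg.
Tool frame: the origin (TCP) lies between the finger pads; the fingertips stand 11 mm ahead of it and the grasp point (between the pads) lies 8 mm behind it; z points along the fingers, x is the direction in which the jaws open and shut, and the axes are right-handed (so a half turn about z gives the same grasp; the last joint's range is limited). The gripper opens to 85 mm and grips with 20 to 120 N. Pads are 22 mm wide; open, the fingers measure 114 mm over their backs; the gripper's body (76 mm by 85 mm) begins 54 mm behind the grasp point. The pads swing forward as they close: fully open they stand 13 mm farther back than shut.
Start: joints at [-1.328, 0.599, -0.003, 1.599, 0.002, 0.943, -0.08], TCP at [0.228, 0.688, 0.242] pointing down, gripper open.
Joint ranges: [-2.57, 2.57], [-0.35, 1.97], [-1.29, 1.29], [0.11, 2.56], [-1.05, 4.19], [0.11, 1.86], [-2.63, 2.63]. Speed limits (rad/s): [2.22, 2.22, 3.01, 3.01, 3.14, 3.14, 3.14].

### API

Orientations are given as a unit quaternion [w, x, y, z].
In Python, from cell import bot gives the robot as it stands. The module is installed in compiled form; this text tells all that it offers.
- The arm moves only by the tool servo_tool, never from a script. Its argument "targets" is a list of rows, each a list of 7 numbers: the shift along the tool's x, y, z in m, then the turn, a rotation vector about the tool's x, y, z in rad, then the opening, from 0 (shut) to 1 (fully open). In form: [[x, y, z, wx, wy, wz, hand], ...]. A call has exactly 5 rows; each row shifts and turns the pose as measured when the row begins, along the tool's axes as they then stand; what a row does not reach is not made up. A row lasts 1/8 s, in which the tool goes at most 62.5 mm and 10.7 degrees, less where a joint would pass 70% of its speed; a pose out of reach is approached as far as the arm can. A call is refused whole if a number of a shift passes 0.0625 or a number of a turn 0.188, either way. A call with a gripper value outside its range is refused whole. The fingers move at their own pace and stop on an object; the grip force is fixed at half the most. Time passes only in rows, so rows that do not move let the fingers close, or fill a call up. It gives the time, the measured TCP pose, the force and the opening at its end, in the units of the state.
- bot.get_obs(): the state, without advancing time (a new reading comes with each control period).
- bot.camera(name): name is "side" or "top" or "wrist"; returns a dict with "color" (480x640x3 uint8, red, green, blue), "mtx" (3x3 intrinsics, pixels), "cam_to_world" (4x4, takes a point from camera to world coordinates). Camera axes: x right, y down, z forward; pixel columns grow to the right and rows downward; lengths in m; the calibration is good to about 2 mm. A picture is of the moment at which its call begins. There is no depth.
- bot.sign_off(): hands the job in, once; it reports no verdict.
The state is a dict: "t": time; "qpos": joint angles; "joint_vel": joint speeds; "joint_efforts": joint torques, N m; "position": TCP position; "tcp_rot": TCP orientation; "contact_force": force on the tool from outside, world axes, zero at the start; "moment": the same for the moment, N m; "grip_width": opening from 0.0 (shut) to 1.0 (fully open).
Only numpy, scipy, OpenCV 4.12 (cv2) and the standard library are available. Lean on these libraries where they do the work, as an engineer would, in place of code of your own. Each camera call takes 0.05 s, during which the arm holds its last target.

### The job

A slat of the drip apron has slipped down the slope: push it back up gently, without squeezing it, until its orange nose lies straight across the middle pair of yellow curb marks, centred between the curbs. Then fetch the spare slat from the bench and lay it down gently (do not drop it) as the next course, orange nose down the slope and straight across the upper pair of marks, overlapping the first slat like a roof slate and centred likewise. Leave the other things on the bench where they are.

Things in the scene. Friction and masses are not known exactly. Their poses are not given: they have to be found in the camera images.
- apron: Fixed drip apron: aluminium deck 230 mm wide, 250 mm long (85 mm below to 165 mm above the origin), rising at 18 degrees away from the robot. A grey curb 15 wide, 12 high along each side, 200 mm clear between. Each curb has three 5 mm wide yellow marks, 60 mm apart along the slope. Origin on the deck surface midway between the middle marks; x up the slope, y across to the left, z out of the deck
- mark_low (a point): Point on the deck surface midway between the lowest pair of marks, axes as the apron. A starter slat (blue plate as the others, without rib) is fixed here, nose edge on these marks with its underside 9 mm off the deck, tail on the deck 90 mm farther up
- mark_mid (a point): Point on the deck surface midway between the middle pair of yellow marks, 60 mm up the slope from the lowest; axes as the apron
- mark_top (a point): Point on the deck surface midway between the upper pair of yellow marks, 60 mm up the slope from the middle pair; axes as the apron
- slipped: The slipped slat: blue plate 90 mm nose to tail (x), 160 mm across (y), 6 mm thick, 0.2 to 0.45 kg; 10 mm orange stripe along the upper face of its nose edge; black rubber rib on top, 12 mm thick, 130 mm long along y, 16 mm above the plate, its middle 40 mm from the nose edge. Origin at the centre of the underside; x from nose to tail, z out of the upper face
- slipped_nose (a point): Middle of the slipped slat's nose edge, on the upper face; axes as the slat. It starts loose on the starter slat, 20 to 36 mm too low, a little askew. When right, its tail rests on the deck and its nose on the starter slat: plate about 6 degrees to the deck, this point 15 mm off the deck. A push of 2 to 8 N moves it; it cracks above 25 N from the fingers, so do not grip it
- slipped_rib (a point): Centre of the slipped slat's rib, half-way up the rib: 40 mm behind the nose edge, 8 mm above the plate's upper face; axes as the slat
- spare: The spare slat, the same in all sizes, colours and axes as the slipped one, lying flat on the bench to the left or right of the apron, rib up. Origin at the centre of the underside. It chips if it is struck or pressed against the apron or the slipped slat with more than 40 N
- spare_nose (a point): Middle of the spare slat's nose edge, on the upper face; axes as the slat. When right, its tail rests on the deck and its nose on the slipped slat: plate about 6 degrees to the deck, this point 15 mm off the deck
- spare_rib (a point): Centre of the spare slat's rib, half-way up the rib, where it can be gripped firmly: 40 mm behind the nose edge, 8 mm above the plate's upper face, 14 mm above the bench; axes as the slat. The mass centre lies about 4 mm nearer the tail
- gland: Bystander: yellow flanged gland, 110 mm across, 45 mm high, on the other side of the apron from the spare slat; origin under its centre
- seal: Bystander: red seal ring, 100 mm across, 10 mm high; origin under its centre
- oil: Bystander: amber bottle with black cap, 60 mm across, 140 mm high; origin under its centre
- cup: Bystander: white mug, 76 mm across, 90 mm high; origin under its centre
- driver: Bystander: screwdriver lying on the bench; origin under its middle
Things that resemble listed ones, but are neither listed nor needed, are in the scene too. Leave any brown or turquoise look-alike of the slipped alone.

How it is judged:
On the way, in this order (a step that is already met when the one before it is completed fails the run):
1. the slipped slat lies straight and centred with its nose on the middle marks, untouched (x of slipped_nose in the frame of mark_mid between -0.006 and 0.006 m and y of slipped_nose in the frame of mark_mid between -0.014 and 0.014 m and z of slipped_nose in the frame of mark_mid between 0.01 and 0.02 m and angle between the y axis of slipped_nose and the y axis of mark_mid, either way round below 0.06 rad and angle between the x axis of slipped_nose and the x axis of mark_mid, either way round below 0.17 rad and linear speed of slipped below 0.02 m/s and angular speed of slipped below 0.1 rad/s and contact force between the fingers and slipped below 0.5 N), for 0.2 s.
2. the spare slat lies over it with its nose on the upper marks (x of spare_nose in the frame of mark_top between -0.006 and 0.006 m and y of spare_nose in the frame of mark_top between -0.014 and 0.014 m and z of spare_nose in the frame of mark_top between 0.01 and 0.02 m and angle between the y axis of spare_nose and the y axis of mark_top, either way round below 0.06 rad and angle between the x axis of spare_nose and the x axis of mark_top, either way round below 0.17 rad), for 0.2 s.
At the end, for the whole second after the job is handed in: Both slats released, at rest, rib up, nose down the slope: slipped slat's nose within 6 mm of the middle marks, spare's within 6 mm of the upper marks, each within 14 mm of centred and 0.06 rad of straight, nose 10 to 20 mm off the deck, slat within 0.17 rad of the deck's slope (all of step 2 and x of slipped_nose in the frame of mark_mid between -0.006 and 0.006 m and y of slipped_nose in the frame of mark_mid between -0.014 and 0.014 m and z of slipped_nose in the frame of mark_mid between 0.01 and 0.02 m and angle between the y axis of slipped_nose and the y axis of mark_mid, either way round below 0.06 rad and angle between the x axis of slipped_nose and the x axis of mark_mid, either way round below 0.17 rad and linear speed of each of slipped, spare below 0.02 m/s and angular speed of each of slipped, spare below 0.1 rad/s); the robot touches nothing.
It fails at once if the slipped slat is pushed or squeezed by the fingers with more than 25 N (contact force between the fingers and slipped above 25 N).
It fails at once if the spare slat strikes or is pressed on the slipped slat or the apron with more than 40 N (contact force between spare and slipped above 40 N or contact force between spare and apron above 40 N).
It fails at once if the spare slat is dropped: it falls free by more than about 10 mm (linear speed of spare above 0.45 m/s and contact force between the fingers and spare below 0.2 N).
It fails at once if a bystander is moved by more than 25 mm (distance of any of gland, seal, oil, cup, driver from where it was at the start of the episode above 0.025 m).
It also fails if it takes over 58 s, if anything falls off the work surface, if the arm or the gripper's body presses on something with over 40 N, if the wrist force passes 120 N, or if a joint passes its speed limit or range.

## Working session

There is one attempt and no reset: what is moved stays moved. The work goes in short steps, Python scripts to look and compute and a tool call to move; the robot and the scene stay as the last step left them, time stands still between calls to the robot, and variables do not carry over. Pictures are saved under pics/ and viewed, and the job is handed in when it is done.

Besides the shell and the picture viewer there is one more tool, called after "Emit:" as name(argument=value, ...) on one line, values as JSON. servo_tool: Moves the arm, as the interface text tells. Its arguments: {"type":"object","properties":{"targets":{"type":"array"}},"required":["targets"]}

```bash
mkdir -p pics; ls; python3 - <<'E'
from cell import bot
import cv2
o=bot.get_obs()
print({k:(v if not hasattr(v,'round') else v) for k,v in o.items()})
for n in ["side","top","wrist"]:
    c=bot.camera(n); cv2.imwrite(f"pics/{n}0.png",c["color"][:,:,::-1]); print(n,c["mtx"].round(1).tolist(),c["cam_to_world"].round(4).tolist())
E
```

```text
pics
{'t': 0.0, 'qpos': array([-1.32771523,  0.60012164, -0.00256071,  1.60015089,  0.00178823,
        0.94289549, -0.07979442]), 'joint_vel': array([ 0.00196809, -0.00042879,  0.00061417, -0.00046304,  0.00077615,
        0.00128612, -0.00114907]), 'joint_efforts': array([-1.74657973e-03, -7.76426768e+01,  1.56510741e+00, -2.58012003e+01,
        1.24662335e-02,  8.87456088e-03,  1.03750804e-05]), 'position': array([0.22776556, 0.68780232, 0.2414117 ]), 'tcp_rot': array([ 5.09659127e-04,  8.10644794e-01,  5.85537701e-01, -5.99075470e-04]), 'contact_force': array([-0.28998849, -0.47616586, -0.45700453]), 'moment': array([ 0.05963957, -0.03246847,  0.04465048]), 'grip_width': 0.999073329139026}
side [[504.5, 0.0, 318.9], [0.0, 504.5, 238.2], [0.0, 0.0, 1.0]] [[0.9889, -0.0582, 0.1369, 0.3301], [-0.1479, -0.4807, 0.8643, -0.9777], [0.0155, -0.8749, -0.484, 0.6267], [0.0, 0.0, 0.0, 1.0]]
top [[461.9, 0.0, 321.1], [0.0, 461.9, 241.7], [0.0, 0.0, 1.0]] [[0.0307, -0.9973, 0.0673, 0.389], [-0.9995, -0.031, -0.0032, -0.0022], [0.0053, -0.0672, -0.9977, 1.289], [0.0, 0.0, 0.0, 1.0]]
wrist [[344.7, 0.0, 313.6], [0.0, 344.7, 242.4], [0.0, 0.0, 1.0]] [[0.3133, 0.9012, 0.2993, 0.1503], [0.9497, -0.2968, -0.1002, 0.713], [-0.0014, 0.3157, -0.9489, 0.3734], [0.0, 0.0, 0.0, 1.0]]
```

View pics/top0.png

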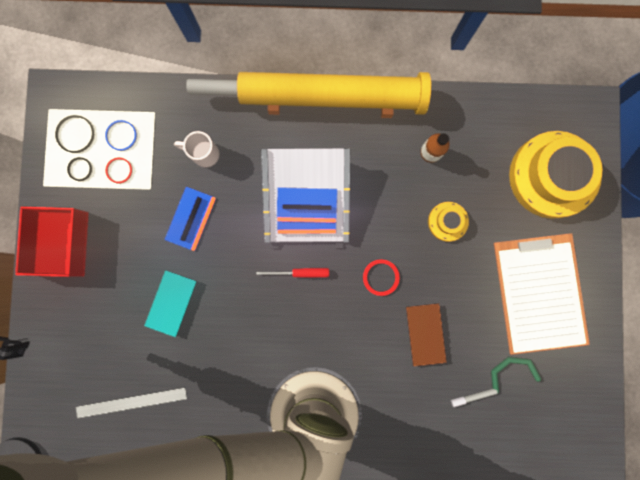

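View pics/side0.png

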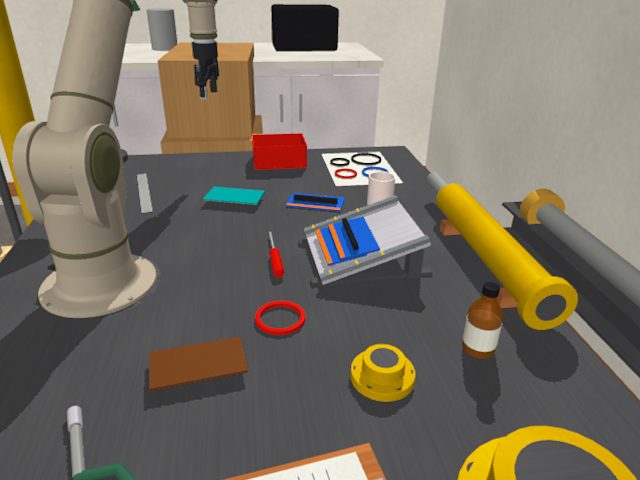

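View pics/wrist0.png

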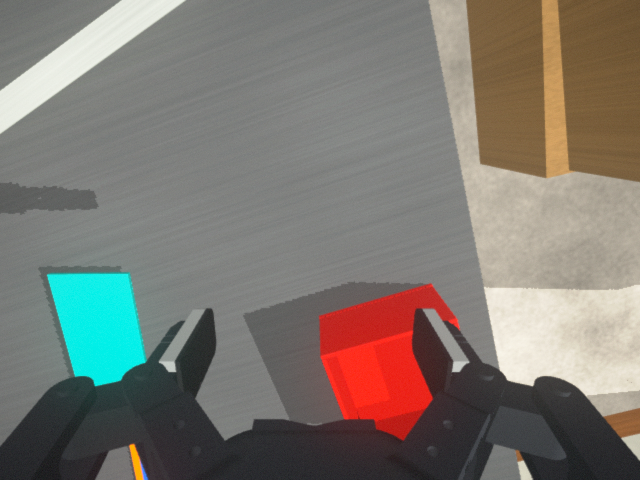

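```bash
python3 - <<'E'
import cv2
t=cv2.imread("pics/top0.png")
cv2.imwrite("pics/c1.png",cv2.resize(t[135:255,250:362],None,fx=5,fy=5,interpolation=cv2.INTER_CUBIC))
cv2.imwrite("pics/c2.png",cv2.resize(t[170:270,150:250],None,fx=5,fy=5,interpolation=cv2.INTER_CUBIC))
s=cv2.imread("pics/side0.png")
cv2.imwrite("pics/c3.png",cv2.resize(s[175:295,280:440],None,fx=5,fy=5,interpolation=cv2.INTER_CUBIC))
E
```

```text
(no output)
```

View pics/c1.png

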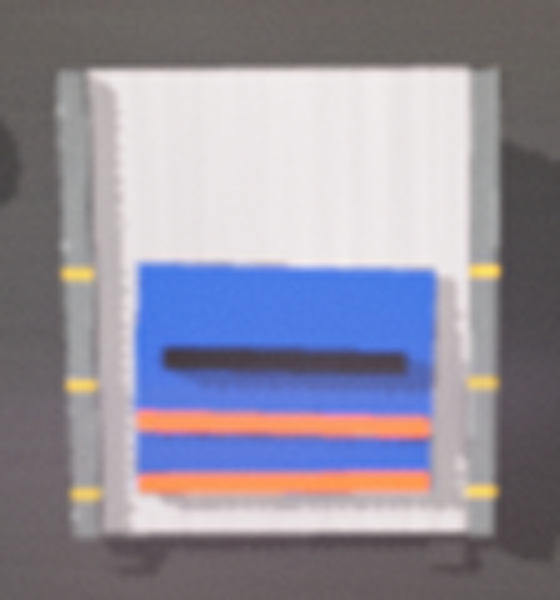

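View pics/c2.png

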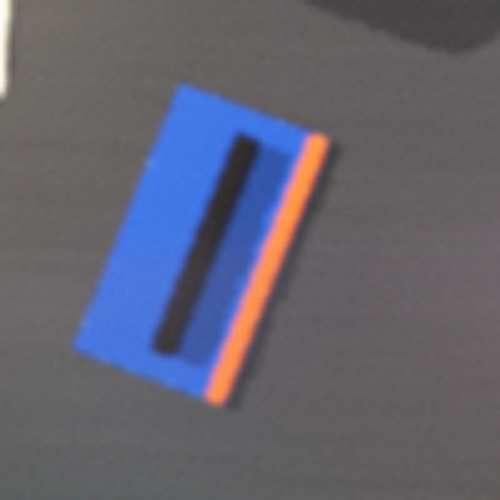

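View pics/c3.png

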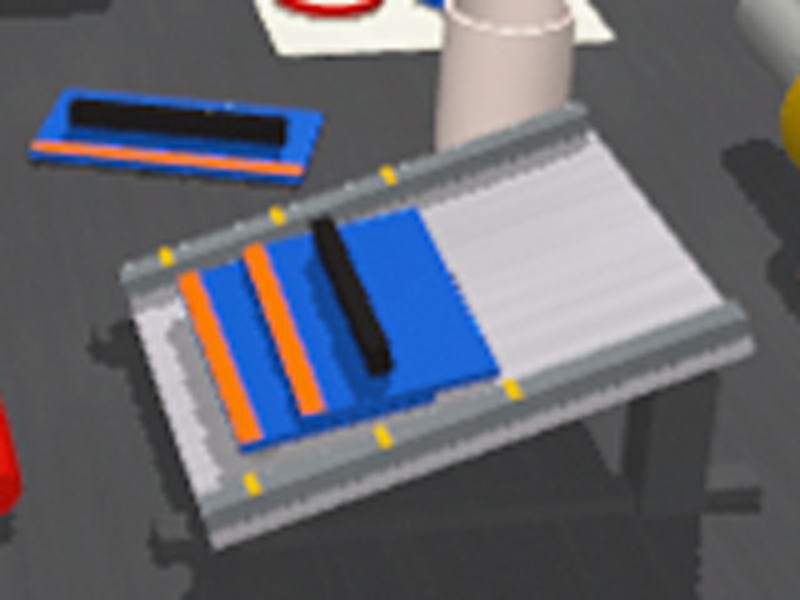

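Top view: apron at (306,195); slipped slat, blue with black rib, at (306,208) on the apron. There are two plain-blue slats with rib: the one on the apron is `slipped`, and the one at (190,219), left on the bench with an orange nose at (204,224), is `spare`. The turquoise plate (171,304) and the brown plate (427,335) have no rib or orange stripe, so they are look-alikes and stay put. The enlarged crops confirm this.

```bash
cat > geo.py <<'E'
import numpy as np, cv2
from scipy.optimize import least_squares
from scipy.spatial.transform import Rotation as R
def proj(c,P):
    T=np.linalg.inv(c["cam_to_world"]); p=(np.atleast_2d(P)@T[:3,:3].T+T[:3,3]); q=p@c["mtx"].T
    return q[:,:2]/q[:,2:]
def ray(c,uv):
    d=np.linalg.inv(c["mtx"])@[uv[0],uv[1],1]; M=c["cam_to_world"]; return M[:3,3],M[:3,:3]@d
def onz(c,uv,z):
    o,d=ray(c,uv); return o+d*(z-o[2])/d[2]
def Rap(yaw,slope=np.radians(18)): return R.from_euler('z',yaw).as_matrix()@R.from_euler('y',-slope).as_matrix()
def uncrop(pts,off,f=5): return (np.array(pts,float)+.5)/f-.5+np.array(off)
E
cat > fit0.py <<'E'
from geo import *
from cell import bot
import pickle
ct=bot.camera("top"); cs=bot.camera("side")
M=np.array([[x,y,.012] for y in (.1075,-.1075) for x in (.06,0,-.06)])
ut=uncrop([(78,273),(82,385),(86,494),(486,270),(484,382),(482,491)],(250,135))
us=uncrop([(388,175),(278,215),(167,256),(513,388),(384,436),(252,484)],(280,175))
def f(p,both=True):
    W=M@Rap(p[3]).T+p[:3]
    r=[proj(ct,W)-ut, proj(cs,W)-us]
    return np.concatenate(r).ravel()
s=least_squares(f,[.5,0,.03,0]); print(s.x, np.degrees(s.x[3])); print(s.fun.reshape(-1,2).round(1).tolist())
A=np.eye(4);A[:3,:3]=Rap(s.x[3]);A[:3,3]=s.x[:3]; np.save("A.npy",A)
# slipped: nose-mid x,y,yaw in apron frame, tail on deck, nose on starter
C=np.array([[0,.08],[0,-.08],[.09,.08],[.09,-.08]])
ct_pts=uncrop([(137,433),(430,438),(138,264),(435,270)],(250,135))
cs_pts=uncrop([(247,245),(304,417),(418,207),(498,372)],(280,175))
def slat(p):
    nx=p[0]; zn=9e-3+6e-3-.1*(nx+.06)+.0  # upper face of nose on starter
    zn=zn+6e-3
    x=p[0]+C[:,0]*np.cos(p[2])-C[:,1]*np.sin(p[2]); y=p[1]+C[:,0]*np.sin(p[2])+C[:,1]*np.cos(p[2])
    z=zn+(.006-zn)*C[:,0]/.09
    return np.c_[x,y,z]@A[:3,:3].T+A[:3,3]
s=least_squares(lambda p:np.concatenate([proj(ct,slat(p))-ct_pts,proj(cs,slat(p))-cs_pts]).ravel(),[-.03,0,0]); print("slipped",s.x,s.fun.reshape(-1,2).round(1).tolist())
st=uncrop([(325,133),(218,405),(183,85),(75,348)],(150,170)); ss=uncrop([(300,176),(30,150),(322,112),(65,90)],(280,175))
def sp(p):
    x=p[0]+C[:,0]*np.cos(p[2])+C[:,1]*np.sin(p[2]); y=p[1]+C[:,0]*np.sin(p[2])-C[:,1]*np.cos(p[2])
    return np.c_[x,y,0*x+.006]
s=least_squares(lambda p:np.concatenate([proj(ct,sp(p))-st,proj(cs,sp(p))-ss]).ravel(),[.5,.2,1.1]); print("spare nose",s.x,np.degrees(s.x[2]),s.fun.reshape(-1,2).round(1).tolist())
n=s.x; print("rib",n[:2]+.04*np.array([np.cos(n[2]),np.sin(n[2])]))
E
python3 fit0.py
```

```text
[0.5563939  0.03646367 0.04378602 0.03737432] 2.141390785135238
[[0.2, 0.2], [0.2, 0.0], [0.2, -0.0], [-0.4, 0.3], [-0.2, 0.2], [-0.0, 0.1], [0.3, -0.1], [0.0, 0.1], [-0.1, -0.0], [0.2, 0.0], [-0.1, -0.1], [0.3, -0.1]]
slipped [-0.02686513  0.00013178 -0.03462871] [[-0.5, -0.4], [0.3, 0.2], [-0.1, -0.6], [0.4, -0.1], [-1.2, 0.4], [-0.4, -0.2], [0.2, 0.0], [0.7, -0.3]]
spare nose [0.51529314 0.31877169 1.23938667] 71.0116252927071 [[1.0, 1.1], [1.1, 0.1], [-0.5, -0.6], [-0.4, 0.0], [0.5, -0.8], [-0.3, -0.7], [0.5, -0.7], [-0.2, -1.0]]
rib [0.52830819 0.35659508]
```

```bash
cat > plan.py <<'E'
from geo import *
def q2R(q): return R.from_quat([q[1],q[2],q[3],q[0]])
def show(o):
    print("t%.2f"%o["t"],"pos",np.round(o["position"],4),"F",np.round(o["contact_force"],1),"M",np.round(o["moment"],2),"w%.3f"%o["grip_width"],"q",np.round(o["qpos"],2))
def plan(o,P,Rt,n=None,hand=1.0):
    p0=np.array(o["position"]);R0=q2R(o["tcp_rot"]);rv=(R0.inv()*Rt).as_rotvec();d=R0.as_matrix().T@(P-p0)
    print("total tool shift mm",(d*1e3).round(1),"rv",rv.round(3))
    if n is None: n=max(1,int(np.ceil(max(np.linalg.norm(d)/.055,np.linalg.norm(rv)/.17))))
    p=p0;r=R0
    for i in range(1,n+1):
        pn=p0+(P-p0)*i/n; rn=R0*R.from_rotvec(rv*i/n)
        print([*np.round(r.as_matrix().T@(pn-p),4),*np.round((r.inv()*rn).as_rotvec(),3),hand]); p,r=pn,rn
A=np.load("A.npy"); YAW=np.arctan2(A[1,0],A[0,0])
def apt(p): return A[:3,:3]@np.array(p)+A[:3,3]
def inap(P): return A[:3,:3].T@(np.array(P)-A[:3,3])
def Rpush(s=12): 
    B=Rap(YAW,np.radians(s)); return R.from_matrix(np.c_[B[:,1],B[:,0],-B[:,2]])
def Rplace(s=12,yaw=0):
    B=Rap(YAW+yaw,np.radians(s)); return R.from_matrix(np.c_[B[:,0],-B[:,1],-B[:,2]])
E
python3 - <<'E'
from plan import *
from cell import bot
o=bot.get_obs(); plan(o,apt([-.016,0,.10]),Rpush())
print(apt([-.016,0,.1]))
E
```

```text
total tool shift mm [-531.3  473.5  108.3] rv [-0.207  0.038 -0.356]
[np.float64(-0.038), np.float64(0.0338), np.float64(0.0077), np.float64(-0.015), np.float64(0.003), np.float64(-0.025), 1.0]
[np.float64(-0.0388), np.float64(0.0327), np.float64(0.0081), np.float64(-0.015), np.float64(0.003), np.float64(-0.025), 1.0]
[np.float64(-0.0397), np.float64(0.0316), np.float64(0.0085), np.float64(-0.015), np.float64(0.003), np.float64(-0.025), 1.0]
[np.float64(-0.0405), np.float64(0.0305), np.float64(0.0088), np.float64(-0.015), np.float64(0.003), np.float64(-0.025), 1.0]
[np.float64(-0.0413), np.float64(0.0293), np.float64(0.0092), np.float64(-0.015), np.float64(0.003), np.float64(-0.025), 1.0]
[np.float64(-0.042), np.float64(0.0281), np.float64(0.0095), np.float64(-0.015), np.float64(0.003), np.float64(-0.025), 1.0]
[np.float64(-0.0427), np.float64(0.0269), np.float64(0.0098), np.float64(-0.015), np.float64(0.003), np.float64(-0.025), 1.0]
[np.float64(-0.0434), np.float64(0.0256), np.float64(0.0101), np.float64(-0.015), np.float64(0.003), np.float64(-0.025), 1.0]
[np.float64(-0.0441), np.float64(0.0244), np.float64(0.0103), np.float64(-0.015), np.float64(0.003), np.float64(-0.025), 1.0]
[np.float64(-0.0447), np.float64(0.0231), np.float64(0.0105), np.float64(-0.015), np.float64(0.003), np.float64(-0.025), 1.0]
[np.float64(-0.0453), np.float64(0.0218), np.float64(0.0107), np.float64(-0.015), np.float64(0.003), np.float64(-0.025), 1.0]
[np.float64(-0.0459), np.float64(0.0205), np.float64(0.0109), np.float64(-0.015), np.float64(0.003), np.float64(-0.025), 1.0]
[np.float64(-0.0464), np.float64(0.0191), np.float64(0.0111), np.float64(-0.015), np.float64(0.003), np.float64(-0.025), 1.0]
[np.float64(-0.0469), np.float64(0.0178), np.float64(0.0112), np.float64(-0.015), np.float64(0.003), np.float64(-0.025), 1.0]
[0.5103075  0.03474042 0.1339474 ]
```

Emit:
servo_tool(targets=[[-0.038,0.034,0,-0.015,0.003,-0.025,1],[-0.039,0.033,0,-0.015,0.003,-0.025,1],[-0.04,0.032,0,-0.015,0.003,-0.025,1],[-0.04,0.03,0,-0.015,0.003,-0.025,1],[-0.041,0.029,0,-0.015,0.003,-0.025,1]])

```text
t: 0.88
position: [0.3281, 0.4519, 0.244]
tcp_rot: [0.026, 0.769, 0.638, 0.028]
contact_force: [0.7, -0.3, -0.0]
grip_width: 1.0
```

Emit:
servo_tool(targets=[[-0.042,0.028,0.005,-0.015,0.003,-0.025,1],[-0.043,0.027,0.005,-0.015,0.003,-0.025,1],[-0.043,0.026,0.005,-0.015,0.003,-0.025,1],[-0.044,0.024,0.005,-0.015,0.003,-0.025,1],[-0.045,0.023,0.005,-0.015,0.003,-0.025,1]])

```text
t: 1.5
position: [0.4313, 0.2123, 0.2312]
tcp_rot: [0.053, 0.724, 0.685, 0.059]
contact_force: [1.6, -0.1, -0.4]
grip_width: 1.001
```

```bash
python3 - <<'E'
from plan import *
from cell import bot
o=bot.get_obs(); show(o); plan(o,apt([-.016,0,.08]),Rpush())
E
```

```text
t1.50 pos [0.4313 0.2123 0.2312] F [ 1.6 -0.1 -0.4] M [ 0.01  0.11 -0.02] w1.001 q [-0.66  0.28  0.03  2.25  0.18  0.48  0.73]
total tool shift mm [-174.    75.5  127.5] rv [-0.051  0.004 -0.092]
[np.float64(-0.0348), np.float64(0.0151), np.float64(0.0255), np.float64(-0.01), np.float64(0.001), np.float64(-0.018), 1.0]
[np.float64(-0.0351), np.float64(0.0142), np.float64(0.0256), np.float64(-0.01), np.float64(0.001), np.float64(-0.018), 1.0]
[np.float64(-0.0354), np.float64(0.0133), np.float64(0.0257), np.float64(-0.01), np.float64(0.001), np.float64(-0.018), 1.0]
[np.float64(-0.0356), np.float64(0.0124), np.float64(0.0258), np.float64(-0.01), np.float64(0.001), np.float64(-0.018), 1.0]
[np.float64(-0.0359), np.float64(0.0115), np.float64(0.0259), np.float64(-0.01), np.float64(0.001), np.float64(-0.018), 1.0]
```

Emit:
servo_tool(targets=[[-0.036,0.015,0.02,-0.01,0.001,-0.018,1],[-0.036,0.015,0.025,-0.01,0.001,-0.018,1],[-0.036,0.014,0.025,-0.01,0.001,-0.018,1],[-0.036,0.013,0.025,-0.01,0.001,-0.018,1],[-0.035,0.012,0.02,-0.01,0.001,-0.018,1]])

```text
t: 2.12
position: [0.521, 0.0267, 0.1284]
tcp_rot: [0.074, 0.69, 0.716, 0.079]
contact_force: [0.1, -0.1, -0.1]
grip_width: 0.998
```

```bash
python3 - <<'E'
from plan import *
from cell import bot
o=bot.get_obs(); show(o); print("ap",inap(o["position"])); plan(o,apt([-.016,0,.04]),Rpush())
s=bot.camera("side"); w=bot.camera("wrist")
cv2.imwrite("pics/s1.png",cv2.resize(s["color"][130:300,260:460,::-1],None,fx=4,fy=4,interpolation=cv2.INTER_CUBIC)[:600]);cv2.imwrite("pics/w1.png",w["color"][:,:,::-1])
print(((proj(s,o["position"])-[260,130])*4).round(), ((proj(s,np.array(o["position"])+q2R(o["tcp_rot"]).apply([0.0425,0,.011]))-[260,130])*4).round())
E
```

```text
t2.12 pos [0.521  0.0267 0.1284] F [ 0.1 -0.1 -0.1] M [-0.05  0.2  -0.  ] w0.998 q [-0.16  0.49 -0.02  2.32  0.29  0.13  1.15]
ap [-0.00783558 -0.00841752  0.09155887]
total tool shift mm [ 8.2 -3.1 52.1] rv [ 0.008 -0.004  0.   ]
[np.float64(0.0082), np.float64(-0.0031), np.float64(0.0521), np.float64(0.008), np.float64(-0.004), np.float64(0.0), 1.0]
[[293. 329.]] [[281. 314.]]
```

View pics/s1.png

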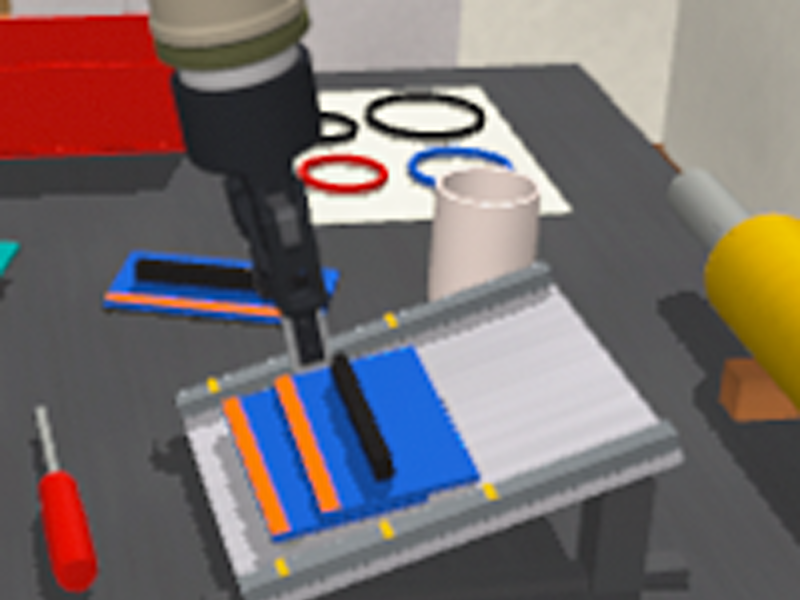

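View pics/w1.png

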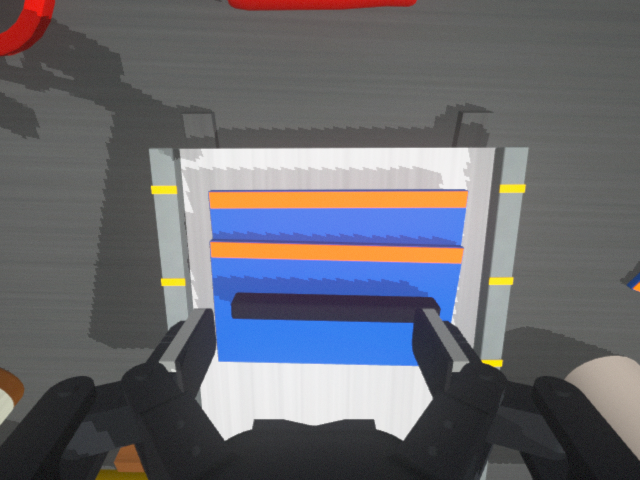

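```bash
python3 - <<'E'
from plan import *
from cell import bot
o=bot.get_obs(); s=bot.camera("side");w=bot.camera("wrist")
for x in(-.0425,-.05,-.057):
  for z in (-.01,-.002,.011): 
    P=np.array(o["position"])+q2R(o["tcp_rot"]).apply([[x,-.011,z],[x,.011,z]]); print(x,z,((proj(s,P)-[260,130])*4).round().tolist(), proj(w,P).round().tolist())
E
```

```text
-0.0425 -0.01 [[287.0, 357.0], [326.0, 347.0]] [[204.0, 313.0], [209.0, 359.0]]
-0.0425 -0.002 [[290.0, 370.0], [329.0, 359.0]] [[210.0, 303.0], [214.0, 348.0]]
-0.0425 0.011 [[294.0, 390.0], [333.0, 380.0]] [[218.0, 290.0], [222.0, 331.0]]
-0.05 -0.01 [[290.0, 363.0], [329.0, 353.0]] [[185.0, 313.0], [191.0, 359.0]]
-0.05 -0.002 [[292.0, 376.0], [332.0, 366.0]] [[192.0, 303.0], [197.0, 348.0]]
-0.05 0.011 [[297.0, 396.0], [336.0, 386.0]] [[201.0, 290.0], [206.0, 331.0]]
-0.057 -0.01 [[292.0, 369.0], [332.0, 359.0]] [[168.0, 313.0], [175.0, 359.0]]
-0.057 -0.002 [[295.0, 382.0], [335.0, 371.0]] [[175.0, 303.0], [182.0, 348.0]]
-0.057 0.011 [[299.0, 402.0], [339.0, 392.0]] [[186.0, 290.0], [191.0, 331.0]]
```

Emit:
servo_tool(targets=[[0.004,-0.002,0.015,0.008,-0.004,0,1],[0.004,-0.001,0.015,0,0,0,1],[0,0,0.015,0,0,0,1],[0,0,0.012,0,0,0,1],[0,0,0.008,0,0,0,1]])

```text
t: 2.95
position: [0.529, 0.0392, 0.0778]
tcp_rot: [0.074, 0.688, 0.718, 0.075]
contact_force: [-0.5, -0.4, -0.1]
grip_width: 1.002
```

```bash
cat > look.py <<'E'
import sys
from plan import *
from cell import bot
o=bot.get_obs(); show(o); print("ap",inap(o["position"]).round(4))
n=sys.argv[1]
s=bot.camera("side"); w=bot.camera("wrist")
cv2.imwrite(f"pics/s{n}.png",cv2.resize(s["color"][150:300,290:450,::-1],None,fx=4,fy=4,interpolation=cv2.INTER_CUBIC)[:600]);cv2.imwrite(f"pics/w{n}.png",w["color"][:,:,::-1])
np.savez(f"w{n}.npz",mtx=w["mtx"],cam_to_world=w["cam_to_world"])
E
python3 look.py 2; python3 -c "
from plan import *
from cell import bot
plan(bot.get_obs(),apt([-.016,0,.020]),Rpush())"
```

```text
t2.95 pos [0.529  0.0392 0.0778] F [-0.5 -0.4 -0.1] M [-0.02  0.21  0.  ] w1.002 q [-0.12  0.6  -0.12  2.32  1.37  0.11  0.04]
ap [-0.0154  0.0038  0.0408]
total tool shift mm [-3.7  1.8 20.6] rv [-0.     0.002  0.005]
[np.float64(-0.0037), np.float64(0.0018), np.float64(0.0206), np.float64(-0.0), np.float64(0.002), np.float64(0.005), 1.0]
```

View pics/s2.png

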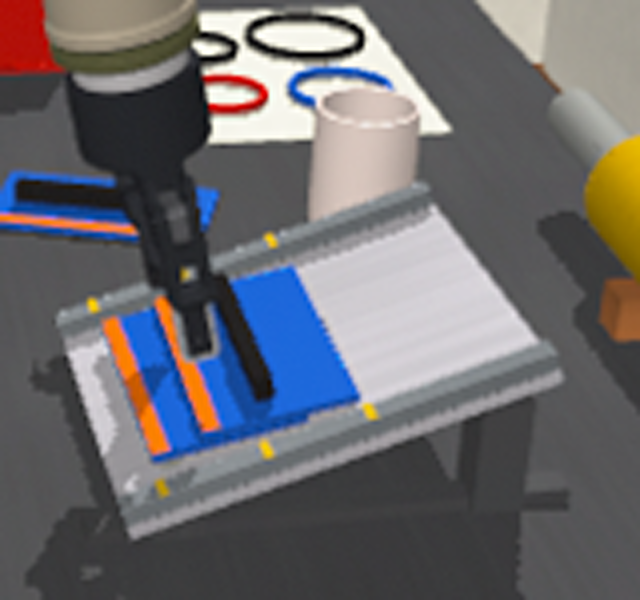

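View pics/w2.png

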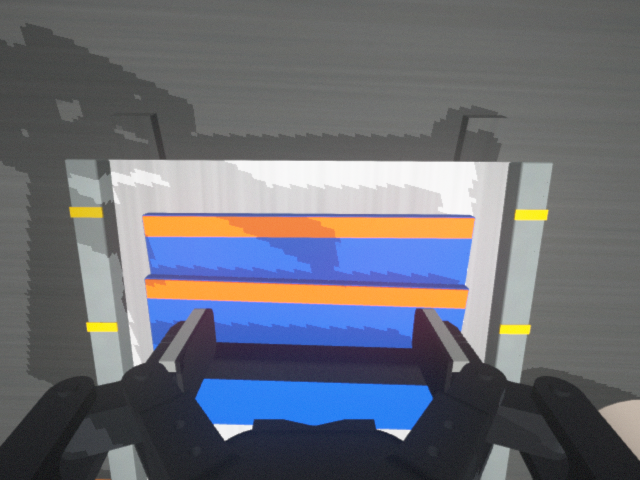

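```bash
python3 -c "
from plan import *
from cell import bot
plan(bot.get_obs(),apt([-.018,0,.022]),Rpush(4),n=4)"
```

```text
total tool shift mm [-3.7 -0.4 18.8] rv [0.139 0.002 0.005]
[np.float64(-0.0009), np.float64(-0.0001), np.float64(0.0047), np.float64(0.035), np.float64(0.001), np.float64(0.001), 1.0]
[np.float64(-0.0009), np.float64(0.0001), np.float64(0.0047), np.float64(0.035), np.float64(0.001), np.float64(0.001), 1.0]
[np.float64(-0.0009), np.float64(0.0002), np.float64(0.0047), np.float64(0.035), np.float64(0.001), np.float64(0.001), 1.0]
[np.float64(-0.0009), np.float64(0.0004), np.float64(0.0047), np.float64(0.035), np.float64(0.001), np.float64(0.001), 1.0]
```

Emit:
servo_tool(targets=[[-0.001,0,0,0.05,0,0,1],[-0.001,0,0.004,0.05,0,0,1],[-0.001,0,0.005,0.04,0,0,1],[-0.001,0,0.005,0,0,0,1],[0,0,0.005,0,0,0,1]])

```text
t: 3.68
position: [0.5319, 0.0382, 0.0617]
tcp_rot: [0.033, 0.689, 0.723, 0.03]
contact_force: [-0.0, -0.5, 0.3]
grip_width: 0.998
```

```bash
python3 look.py 3; python3 -c "
from plan import *
from cell import bot
plan(bot.get_obs(),apt([-.018,0,.020]),Rpush(4),n=1)"
```

```text
t3.67 pos [0.5319 0.0382 0.0617] F [-0.  -0.5  0.3] M [-0.02  0.1   0.03] w0.998 q [ 0.09  0.67 -0.4   2.22  0.93  0.34  0.51]
ap [-0.0177  0.0027  0.0245]
total tool shift mm [-2.8  0.9  4.2] rv [0.019 0.006 0.011]
[np.float64(-0.0028), np.float64(0.0009), np.float64(0.0042), np.float64(0.019), np.float64(0.006), np.float64(0.011), 1.0]
```

View pics/s3.png

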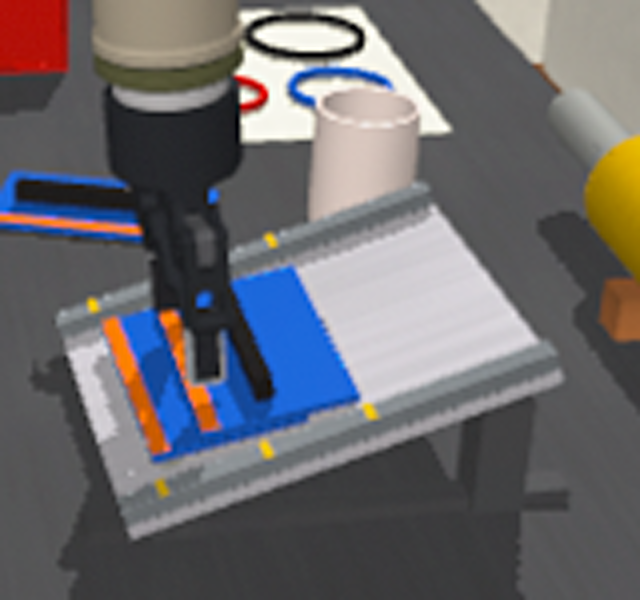

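View pics/w3.png

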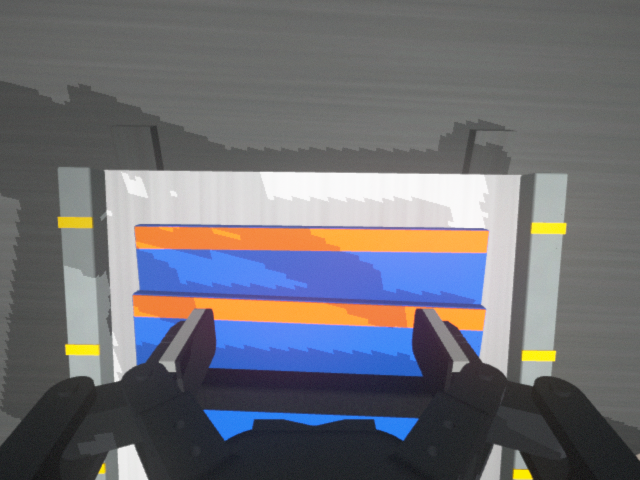

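Emit:
servo_tool(targets=[[-0.003,0.001,0.003,0.01,0.003,0.006,1],[0,0.003,0.002,0.005,0.003,0.006,1],[0,0.005,0,0,0,0,1],[0,0.004,0,0,0,0,1],[0,0.003,-0.001,0,0,0,1]])

```text
t: 4.4
position: [0.5477, 0.0361, 0.0584]
tcp_rot: [0.025, 0.693, 0.72, 0.025]
contact_force: [-2.6, 0.2, 1.0]
grip_width: 1.003
```

```bash
python3 look.py 4; python3 -c "
from plan import *
from cell import bot
plan(bot.get_obs(),apt([.02,0,.020]),Rpush(4),n=1)"
```

```text
t4.40 pos [0.5477 0.0361 0.0584] F [-2.6  0.2  1. ] M [-0.03  0.7  -0.04] w1.003 q [ 0.14  0.69 -0.45  2.17  0.87  0.39  0.57]
ap [-0.0037 -0.      0.0166]
total tool shift mm [-0.  21.8 -8.9] rv [ 0.002  0.001 -0.   ]
[np.float64(-0.0), np.float64(0.0218), np.float64(-0.0089), np.float64(0.002), np.float64(0.001), np.float64(-0.0), 1.0]
```

View pics/s4.png

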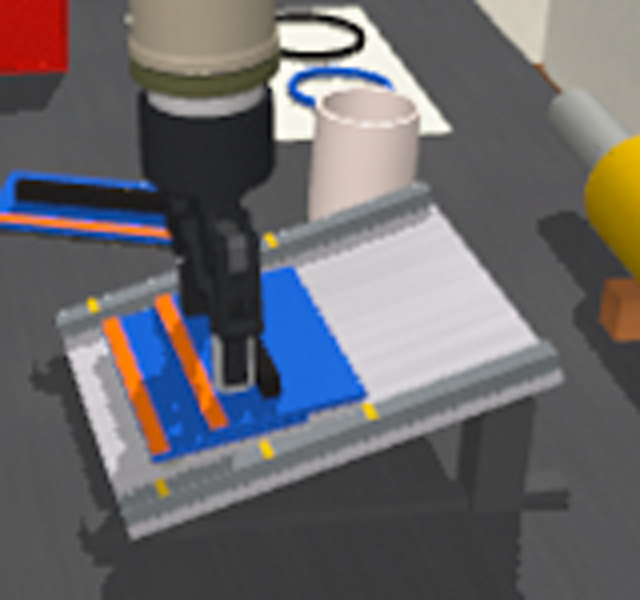

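Emit:
servo_tool(targets=[[0,0.003,-0.0008,0,0,0,1],[0,0.003,-0.0008,0,0,0,1],[0,0.003,-0.0008,0,0,0,1],[0,0.003,-0.0008,0,0,0,1],[0,0.003,-0.0008,0,0,0,1]])

```text
t: 5.12
position: [0.5632, 0.0367, 0.0637]
tcp_rot: [0.025, 0.693, 0.72, 0.025]
contact_force: [-2.4, -0.2, -1.4]
grip_width: 1.001
```

```bash
python3 look.py 5
```

```text
t5.12 pos [0.5632 0.0367 0.0637] F [-2.4 -0.2 -1.4] M [0.01 0.46 0.01] w1.001 q [ 0.16  0.7  -0.49  2.13  0.84  0.43  0.61]
ap [ 0.0126 -0.      0.0168]
```

View pics/w5.png

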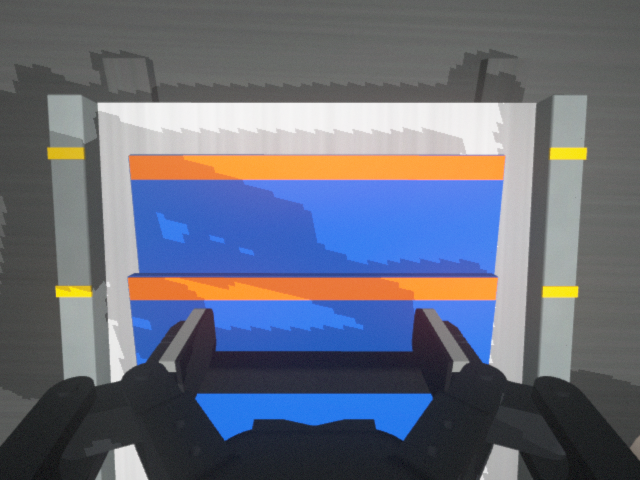

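View pics/s5.png

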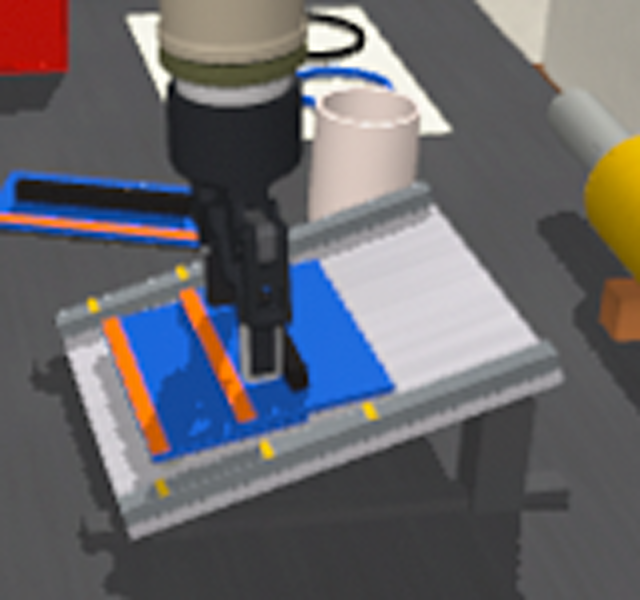

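```bash
cat > wm.py <<'E'
from plan import *
def apl(c,uv,z):
    o,d=ray(c,uv); o=A[:3,:3].T@(o-A[:3,3]); d=A[:3,:3].T@d; return (o+d*(z-o[2])/d[2])*1e3
E
python3 - <<'E'
from wm import *
c=np.load("w5.npz")
for uv in [(74,291),(560,291),(66,153),(568,153)]: print(uv,apl(c,uv,.012).round(1))
for uv in [(130,278),(497,278)]: print(uv,apl(c,uv,.0165).round(1))
E
```

```text
(74, 291) [  -0.4 -108.    12. ]
(560, 291) [ -0.7 110.   12. ]
(66, 153) [ -61.3 -108.2   12. ]
(568, 153) [-61.5 110.   12. ]
(130, 278) [ -7.2 -80.2  16.5]
(497, 278) [-7.4 79.1 16.5]
```

Emit:
servo_tool(targets=[[0,0.002,-0.0005,0,0,0,1],[0,0.002,-0.0005,0,0,0,1],[0,0.0015,-0.0004,0,0,0,1],[0,0.0005,-0.0001,0,0,0,1],[0,0,0,0,0,0,1]])

```text
t: 5.85
position: [0.5695, 0.0369, 0.0657]
tcp_rot: [0.025, 0.693, 0.72, 0.025]
contact_force: [-0.8, -0.4, -1.8]
grip_width: 0.997
```

```bash
python3 look.py 6; python3 - <<'E'
import cv2
i=cv2.imread("pics/w6.png"); cv2.imwrite("pics/w6a.png",cv2.resize(i[250:340,40:200],None,fx=5,fy=5)); cv2.imwrite("pics/w6b.png",cv2.resize(i[250:340,450:610],None,fx=5,fy=5))
E
```

```text
t5.85 pos [0.5695 0.0369 0.0657] F [-0.8 -0.4 -1.8] M [-0.05  0.4   0.06] w0.997 q [ 0.17  0.7  -0.5   2.12  0.83  0.45  0.63]
ap [ 0.0193 -0.0001  0.0168]
```

View pics/w6a.png

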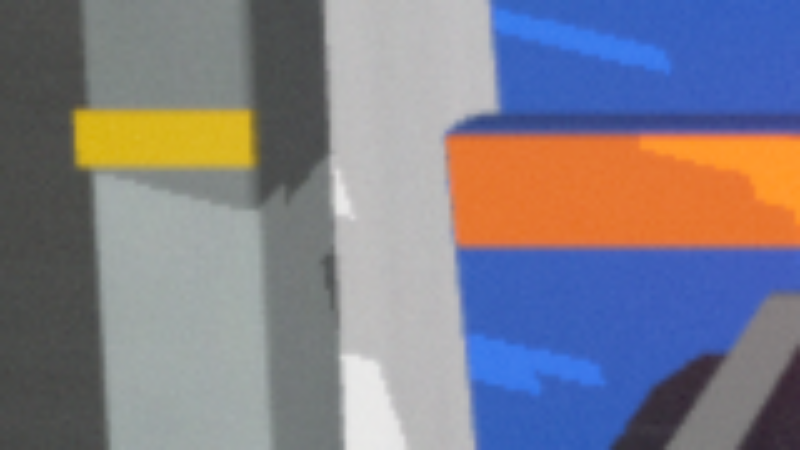

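View pics/w6b.png

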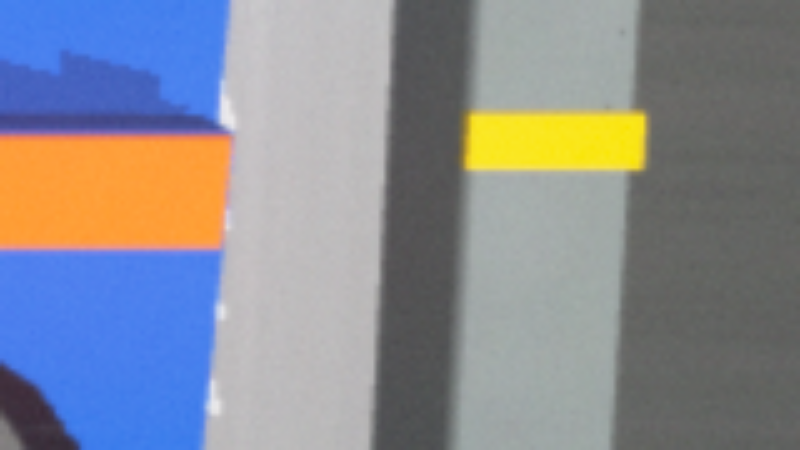

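```bash
python3 - <<'E'
from wm import *
c=np.load("w6.npz")
for uv in [(73,277.6),(551,278)]: print(uv,apl(c,uv,.012).round(1))
for uv in [(129,276.8),(496.5,276.8)]: print(uv,apl(c,uv,.015).round(1))
E
```

```text
(73, 277.6) [  -0.4 -108.2   12. ]
(551, 278) [ -0.5 105.6  12. ]
(129, 276.8) [ -1.3 -81.5  15. ]
(496.5, 276.8) [-1.5 79.6 15. ]
```

Emit:
servo_tool(targets=[[0,-0.004,0.0008,0,0,0,1],[0,-0.004,0.0005,0,0,0,1],[0,0,-0.01,0,0,0,1],[0,0,-0.025,0,0,0,1],[0,0,-0.05,0,0,0,1]])

```text
t: 6.58
position: [0.5544, 0.0371, 0.1494]
tcp_rot: [0.024, 0.693, 0.72, 0.024]
contact_force: [0.7, 0.1, 0.1]
grip_width: 1.002
```

```bash
python3 look.py 7
```

```text
t6.58 pos [0.5544 0.0371 0.1494] F [0.7 0.1 0.1] M [-0.07  0.01 -0.02] w1.002 q [ 0.28  0.58 -0.65  2.09  0.66  0.6   0.77]
ap [0.0307 0.0007 0.1011]
```

View pics/w7.png

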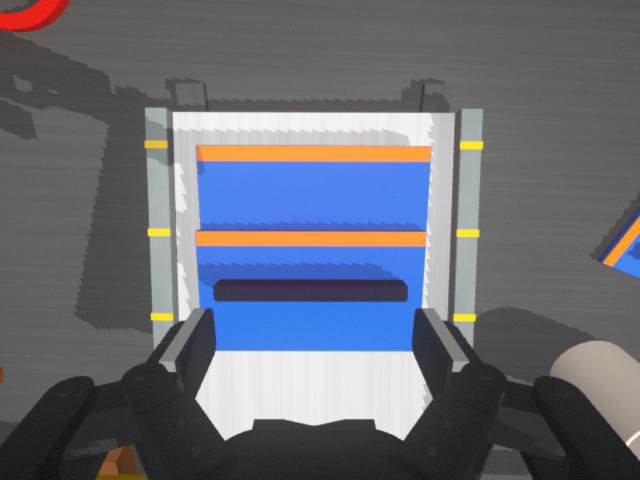

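The slipped slat's nose (row 232) now lies on the middle marks (row 232), straight, centred and released. Next is the spare.

```bash
cat >> plan.py <<'E'
def Rdown(yaw): 
    B=Rap(yaw,0); return R.from_matrix(np.c_[B[:,0],-B[:,1],-B[:,2]])
E
python3 - <<'E'
from plan import *
from cell import bot
o=bot.get_obs(); plan(o,np.array([.52,.35,.17]),Rdown(np.radians(71)),n=8)
E
```

```text
total tool shift mm [313.3 -23.4 -17.9] rv [ 0.077 -0.014  0.37 ]
[np.float64(0.0392), np.float64(-0.0029), np.float64(-0.0022), np.float64(0.01), np.float64(-0.002), np.float64(0.046), 1.0]
[np.float64(0.039), np.float64(-0.0048), np.float64(-0.0023), np.float64(0.01), np.float64(-0.002), np.float64(0.046), 1.0]
[np.float64(0.0387), np.float64(-0.0066), np.float64(-0.0023), np.float64(0.01), np.float64(-0.002), np.float64(0.046), 1.0]
[np.float64(0.0384), np.float64(-0.0084), np.float64(-0.0023), np.float64(0.01), np.float64(-0.002), np.float64(0.046), 1.0]
[np.float64(0.0379), np.float64(-0.0102), np.float64(-0.0023), np.float64(0.01), np.float64(-0.002), np.float64(0.046), 1.0]
[np.float64(0.0374), np.float64(-0.0119), np.float64(-0.0022), np.float64(0.01), np.float64(-0.002), np.float64(0.046), 1.0]
[np.float64(0.0368), np.float64(-0.0137), np.float64(-0.0022), np.float64(0.01), np.float64(-0.002), np.float64(0.046), 1.0]
[np.float64(0.0361), np.float64(-0.0154), np.float64(-0.0021), np.float64(0.01), np.float64(-0.002), np.float64(0.046), 1.0]
```

Emit:
servo_tool(targets=[[0.039,-0.003,-0.003,0.01,-0.002,0.046,1],[0.039,-0.005,-0.003,0.01,-0.002,0.046,1],[0.039,-0.007,-0.003,0.01,-0.002,0.046,1],[0.038,-0.008,-0.002,0.01,-0.002,0.046,1],[0.038,-0.01,-0.002,0.01,-0.002,0.046,1]])

```text
t: 7.3
position: [0.5352, 0.2333, 0.1682]
tcp_rot: [0.011, 0.776, 0.63, 0.01]
contact_force: [0.7, -0.3, 0.1]
grip_width: 0.992
```

Emit:
servo_tool(targets=[[0.037,-0.012,-0.002,0.01,-0.002,0.046,1],[0.037,-0.014,-0.002,0.01,-0.002,0.046,1],[0.036,-0.015,-0.002,0.01,-0.002,0.046,1],[0,0,0,0,0,0,1],[0,0,0,0,0,0,1]])

```text
t: 7.92
position: [0.521, 0.3571, 0.1748]
tcp_rot: [-0.001, 0.818, 0.575, -0.001]
contact_force: [-0.3, -1.2, -0.2]
grip_width: 1.0
```

```bash
python3 look.py 8
```

```text
t7.92 pos [0.521  0.3571 0.1748] F [-0.3 -1.2 -0.2] M [-0.01 -0.02  0.02] w1.000 q [-0.31  0.63 -0.58  1.86  0.46  0.8   0.09]
ap [0.0183 0.3218 0.1318]
```

View pics/w8.png

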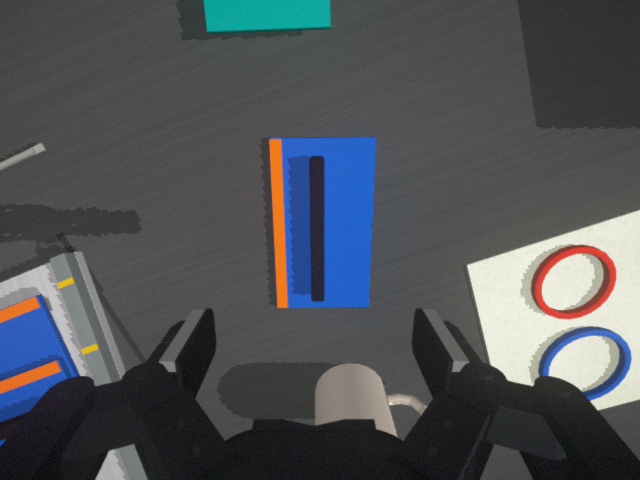

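```bash
python3 - <<'E'
from plan import *
from cell import bot
c=np.load("w8.npz")
n1,n2,t1,t2=[onz(c,u,.006) for u in [(269,139),(277,308),(377,137),(370,307)]]
print(np.linalg.norm(n1-n2),np.linalg.norm(t1-t2),np.linalg.norm(n1-t1),np.linalg.norm(n2-t2))
ya=[np.degrees(np.arctan2(*(b-a)[1::-1])) for a,b in ((n1,n2),(t1,t2),(n1,t1),(n2,t2))]; print(ya)
r1,r2=[onz(c,u,.022) for u in [(317,156.5),(318,300)]]; print("rib",(r1+r2)/2, np.linalg.norm(r1-r2),np.degrees(np.arctan2(*(r2-r1)[1::-1])))
ctr=(n1+n2+t1+t2)/4; print("ctr",ctr)
x=(t1+t2-n1-n2);x/=np.linalg.norm(x); print("rib from plate",(n1+n2)/2+.04*x)
o=bot.get_obs(); 
E
```

```text
0.15890751732555583 0.15938442398114466 0.0902897612167183 0.0911983974800968
[np.float64(-19.227149213410758), np.float64(-18.8994405704171), np.float64(71.28177500014085), np.float64(70.97871750531205)]
rib [0.52608394 0.35836451 0.022     ] 0.1286743112034387 -19.147458117118216
ctr [0.52918489 0.36292716 0.006     ]
rib from plate [0.52744746 0.35784401 0.006     ]
```

```bash
python3 - <<'E'
from plan import *
from cell import bot
o=bot.get_obs(); plan(o,np.array([.527,.358,.05]),Rdown(np.radians(70.9)),n=4)
E
```

```text
total tool shift mm [  3.1   5.4 125. ] rv [-0.002  0.001 -0.013]
[np.float64(0.0008), np.float64(0.0013), np.float64(0.0312), np.float64(-0.001), np.float64(0.0), np.float64(-0.003), 1.0]
[np.float64(0.0008), np.float64(0.0013), np.float64(0.0312), np.float64(-0.001), np.float64(0.0), np.float64(-0.003), 1.0]
[np.float64(0.0007), np.float64(0.0013), np.float64(0.0312), np.float64(-0.001), np.float64(0.0), np.float64(-0.003), 1.0]
[np.float64(0.0007), np.float64(0.0013), np.float64(0.0312), np.float64(-0.001), np.float64(0.0), np.float64(-0.003), 1.0]
```

Emit:
servo_tool(targets=[[0.001,0.002,0.031,0,0,-0.004,1],[0.001,0.001,0.031,0,0,-0.004,1],[0.001,0.001,0.031,0,0,-0.004,1],[0,0.001,0.03,0,0,0,1],[0,0,0,0,0,0,1]])

```text
t: 8.65
position: [0.5301, 0.3513, 0.0499]
tcp_rot: [0.001, 0.817, 0.577, -0.0]
contact_force: [-0.4, -0.2, 0.9]
grip_width: 1.001
```

```bash
python3 look.py 9;python3 - <<'E'
from plan import *
from cell import bot
o=bot.get_obs(); plan(o,np.array([.527,.358,.0205]),Rdown(np.radians(70.9)),n=2)
E
```

```text
t8.65 pos [0.5301 0.3513 0.0499] F [-0.4 -0.2  0.9] M [ 0.03  0.03 -0.05] w1.001 q [-0.38  0.78 -0.46  1.92  0.61  0.59 -0.01]
ap [-0.0119  0.3156  0.0103]
total tool shift mm [ 3.6 -5.7 31.7] rv [ 0.003 -0.002 -0.008]
[np.float64(0.0018), np.float64(-0.0028), np.float64(0.0159), np.float64(0.001), np.float64(-0.001), np.float64(-0.004), 1.0]
[np.float64(0.0018), np.float64(-0.0028), np.float64(0.0159), np.float64(0.001), np.float64(-0.001), np.float64(-0.004), 1.0]
```

View pics/w9.png

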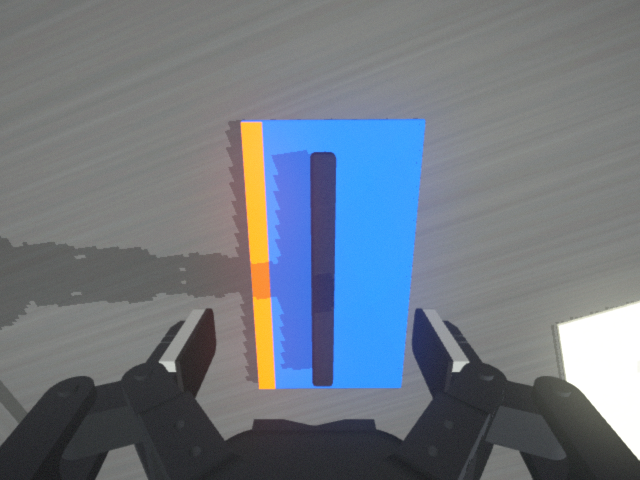

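```bash
python3 - <<'E'
from plan import *
c=np.load("w9.npz")
r1,r2=[onz(c,u,.022) for u in [(323,153),(323,386)]]; print("rib",(r1+r2)/2, np.linalg.norm(r1-r2),np.degrees(np.arctan2(*(r2-r1)[1::-1])))
E
```

```text
rib [0.52652804 0.3578793  0.022     ] 0.12933731032344167 -18.983822039760447
```

Emit:
servo_tool(targets=[[0.002,-0.003,0.01,0,0,-0.004,1],[0.002,-0.003,0.008,0,0,-0.004,1],[0,0,0.006,0,0,0,1],[0,0,0.003,0,0,0,1],[0,0,0,0,0,0,1]])

```text
t: 9.38
position: [0.5277, 0.3599, 0.0266]
tcp_rot: [0.0, 0.814, 0.58, 0.004]
contact_force: [0.4, -0.3, -1.0]
grip_width: 1.003
```

```bash
python3 look.py 10;python3 - <<'E'
from plan import *
from cell import bot
o=bot.get_obs(); plan(o,np.array([.527,.358,.0205]),Rdown(np.radians(70.9)),n=1)
E
```

```text
t9.38 pos [0.5277 0.3599 0.0266] F [ 0.4 -0.3 -1. ] M [0.01 0.   0.03] w1.003 q [-0.41  0.81 -0.43  1.93  0.64  0.54 -0.04]
ap [-0.0211  0.3243 -0.0112]
total tool shift mm [-2.1 -0.2  6.4] rv [ 0.005 -0.006  0.001]
[np.float64(-0.0021), np.float64(-0.0002), np.float64(0.0064), np.float64(0.005), np.float64(-0.006), np.float64(0.001), 1.0]
```

Lower the last 6 mm, then close.

Emit:
servo_tool(targets=[[-0.002,0,0.004,0.005,-0.006,0,1],[0,0,0.002,0,0,0,1],[0,0,0,0,0,0,0.5],[0,0,0,0,0,0,0],[0,0,0,0,0,0,0]])

```text
t: 10.1
position: [0.5275, 0.3578, 0.0208]
tcp_rot: [0.0, 0.815, 0.58, -0.0]
contact_force: [-0.3, -0.7, -0.2]
grip_width: 0.377
```

Emit:
servo_tool(targets=[[0,0,0,0,0,0,0],[0,0,0,0,0,0,0],[0,0,0,0,0,0,0],[0,0,-0.003,0,0,0,0],[0,0,-0.005,0,0,0,0]])

```text
t: 10.72
position: [0.5269, 0.3572, 0.0284]
tcp_rot: [0.0, 0.814, 0.58, -0.001]
contact_force: [0.2, 0.1, -3.7]
grip_width: 0.12
```

```bash
python3 look.py 11
```

```text
t10.72 pos [0.5269 0.3572 0.0284] F [ 0.2  0.1 -3.7] M [-0.01 -0.01  0.05] w0.120 q [-0.4   0.81 -0.44  1.92  0.63  0.55 -0.04]
ap [-0.0214  0.3216 -0.0093]
```

View pics/w11.png

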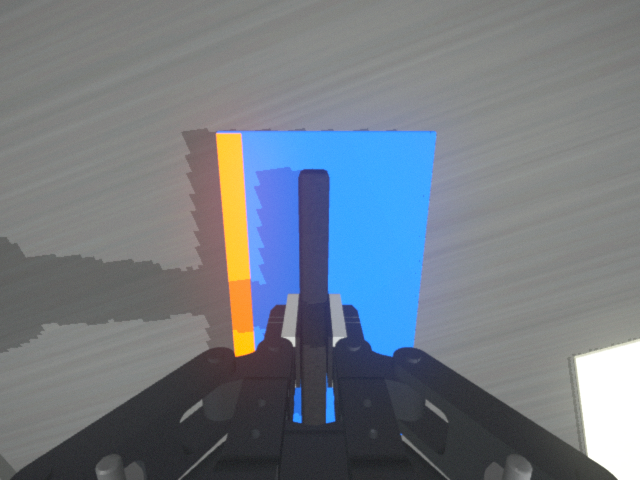

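Emit:
servo_tool(targets=[[0,0,-0.02,0,0,0,0],[0,0,-0.035,0,0,0,0],[0,0,-0.04,0,0,0,0],[0,0,-0.04,0,0,0,0],[0,0,-0.03,0,0,0,0]])

```text
t: 11.45
position: [0.5258, 0.3568, 0.2015]
tcp_rot: [0.0, 0.814, 0.581, -0.002]
contact_force: [1.4, 0.8, -3.9]
grip_width: 0.12
```

```bash
cat >> plan.py <<'E'
def tplace(nx,ny,nz,s=12,yaw=0,off=(-.040,-.001,.0148)):
    Rt=Rplace(s,yaw); return apt([nx,ny,nz])-Rt.apply(off),Rt
E
python3 - <<'E'
from plan import *
from cell import bot
o=bot.get_obs(); show(o); P,Rt=tplace(.060,.001,.095); print(P); plan(o,P,Rt,n=10,hand=0)
E
```

```text
t11.45 pos [0.5258 0.3568 0.2015] F [ 1.4  0.8 -3.9] M [ 0.01  0.01 -0.06] w0.120 q [-0.29  0.6  -0.61  1.82  0.44  0.86  0.13]
[0.62010496 0.03884594 0.17547046]
total tool shift mm [-269.8  192.7   26.6] rv [-0.126  0.188  1.197]
[np.float64(-0.027), np.float64(0.0193), np.float64(0.0027), np.float64(-0.013), np.float64(0.019), np.float64(0.12), 0]
[np.float64(-0.0245), np.float64(0.0223), np.float64(0.0024), np.float64(-0.013), np.float64(0.019), np.float64(0.12), 0]
[np.float64(-0.0217), np.float64(0.0251), np.float64(0.0023), np.float64(-0.013), np.float64(0.019), np.float64(0.12), 0]
[np.float64(-0.0186), np.float64(0.0275), np.float64(0.0022), np.float64(-0.013), np.float64(0.019), np.float64(0.12), 0]
[np.float64(-0.0153), np.float64(0.0295), np.float64(0.0023), np.float64(-0.013), np.float64(0.019), np.float64(0.12), 0]
[np.float64(-0.0117), np.float64(0.0311), np.float64(0.0024), np.float64(-0.013), np.float64(0.019), np.float64(0.12), 0]
[np.float64(-0.0079), np.float64(0.0322), np.float64(0.0026), np.float64(-0.013), np.float64(0.019), np.float64(0.12), 0]
[np.float64(-0.0041), np.float64(0.0329), np.float64(0.0029), np.float64(-0.013), np.float64(0.019), np.float64(0.12), 0]
[np.float64(-0.0002), np.float64(0.0331), np.float64(0.0033), np.float64(-0.013), np.float64(0.019), np.float64(0.12), 0]
[np.float64(0.0037), np.float64(0.0328), np.float64(0.0037), np.float64(-0.013), np.float64(0.019), np.float64(0.12), 0]
```

Emit:
servo_tool(targets=[[-0.027,0.019,0.003,-0.013,0.019,0.12,0],[-0.024,0.022,0.002,-0.013,0.019,0.12,0],[-0.022,0.025,0.002,-0.013,0.019,0.12,0],[-0.019,0.027,0.002,-0.013,0.019,0.12,0],[-0.015,0.029,0.002,-0.013,0.019,0.12,0]])

```text
t: 12.08
position: [0.5711, 0.1988, 0.1992]
tcp_rot: [-0.003, 0.95, 0.307, 0.061]
contact_force: [0.3, -0.3, -3.0]
grip_width: 0.119
```

Emit:
servo_tool(targets=[[-0.012,0.031,0.002,-0.013,0.019,0.12,0],[-0.008,0.032,0.002,-0.013,0.019,0.12,0],[-0.004,0.033,0.002,-0.013,0.019,0.12,0],[0,0.033,0.002,-0.013,0.019,0.12,0],[0.004,0.03,0.002,-0.013,0.019,0.12,0]])

```text
t: 12.7
position: [0.6129, 0.0365, 0.1966]
tcp_rot: [-0.005, 0.993, 0.001, 0.115]
contact_force: [0.7, 0.3, -4.3]
grip_width: 0.117
```

```bash
python3 - <<'E'
from plan import *
from cell import bot
o=bot.get_obs(); show(o); P,Rt=tplace(.060,.001,.055); print(P); plan(o,P,Rt,n=4,hand=0)
E
```

```text
t12.70 pos [0.6129 0.0365 0.1966] F [ 0.7  0.3 -4.3] M [-0.03  0.41  0.  ] w0.117 q [-0.02  0.46 -0.21  2.06  0.31  0.42 -0.47]
[0.63245701 0.0393078  0.1374282 ]
total tool shift mm [ 5.6 -2.2 62.1] rv [-0.002 -0.02  -0.036]
[np.float64(0.0014), np.float64(-0.0005), np.float64(0.0155), np.float64(-0.001), np.float64(-0.005), np.float64(-0.009), 0]
[np.float64(0.0015), np.float64(-0.0005), np.float64(0.0155), np.float64(-0.001), np.float64(-0.005), np.float64(-0.009), 0]
[np.float64(0.0016), np.float64(-0.0005), np.float64(0.0155), np.float64(-0.001), np.float64(-0.005), np.float64(-0.009), 0]
[np.float64(0.0017), np.float64(-0.0005), np.float64(0.0155), np.float64(-0.001), np.float64(-0.005), np.float64(-0.009), 0]
```

Emit:
servo_tool(targets=[[0.001,-0.001,0.012,0,-0.005,-0.009,0],[0.001,-0.001,0.015,0,-0.005,-0.009,0],[0.002,0,0.015,0,-0.005,-0.009,0],[0.001,0,0.014,0,-0.005,-0.009,0],[0,0,0,0,0,0,0]])

```text
t: 13.32
position: [0.6303, 0.0398, 0.1415]
tcp_rot: [-0.003, 0.994, 0.02, 0.104]
contact_force: [-1.3, -0.1, -3.8]
grip_width: 0.122
```

```bash
python3 look.py 12; python3 - <<'E'
from plan import *
from cell import bot
o=bot.get_obs(); P,Rt=tplace(.060,.001,.03); plan(o,P,Rt,n=1,hand=0)
E
```

```text
t13.32 pos [0.6303 0.0398 0.1415] F [-1.3 -0.1 -3.8] M [-0.03  0.41 -0.03] w0.122 q [-0.04  0.56 -0.18  2.05  0.36  0.35 -0.47]
ap [0.1006 0.0005 0.0701]
total tool shift mm [ 3.4  0.5 30.4] rv [-0.003 -0.001  0.002]
[np.float64(0.0034), np.float64(0.0005), np.float64(0.0304), np.float64(-0.003), np.float64(-0.001), np.float64(0.002), 0]
```

View pics/w12.png

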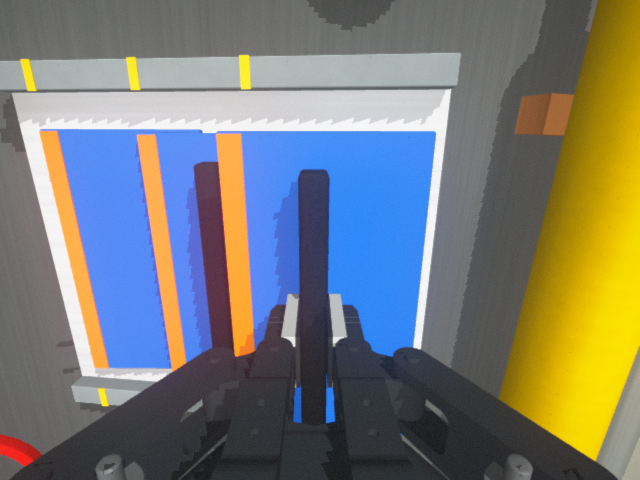

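View pics/s12.png

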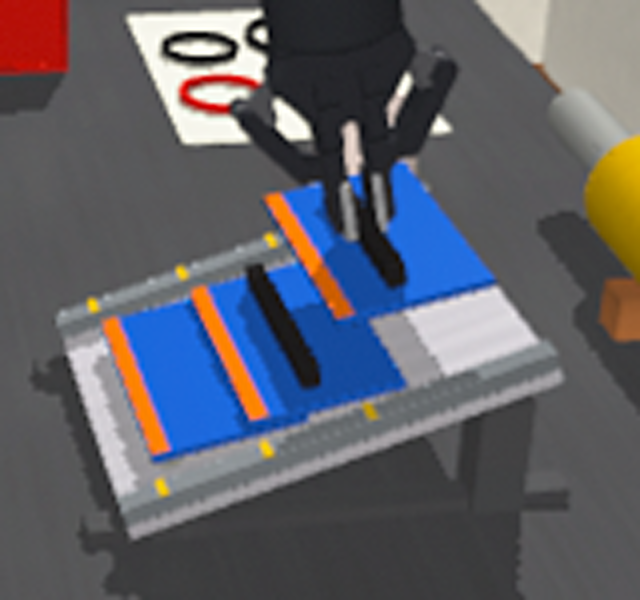

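Emit:
servo_tool(targets=[[0.001,0,0.007,-0.003,0,0,0],[0.001,0,0.007,0,0,0.002,0],[0.001,0,0.007,0,0,0,0],[0,0,0.006,0,0,0,0],[0,0,0.002,0,0,0,0]])

```text
t: 14.05
position: [0.6405, 0.0401, 0.1141]
tcp_rot: [-0.002, 0.994, 0.019, 0.106]
contact_force: [-0.2, -0.3, -3.2]
grip_width: 0.117
```

```bash
python3 look.py 13; python3 - <<'E'
from plan import *
from cell import bot
o=bot.get_obs(); P,Rt=tplace(.060,.001,.015); plan(o,P,Rt,n=1,hand=0)
E
```

```text
t14.05 pos [0.6405 0.0401 0.1141] F [-0.2 -0.3 -3.2] M [-0.04  0.45 -0.01] w0.117 q [-0.07  0.61 -0.14  2.05  0.38  0.3  -0.49]
ap [0.1018 0.0005 0.0409]
total tool shift mm [ 1.1  0.5 15.5] rv [-0.    -0.002  0.   ]
[np.float64(0.0011), np.float64(0.0005), np.float64(0.0155), np.float64(-0.0), np.float64(-0.002), np.float64(0.0), 0]
```

View pics/w13.png

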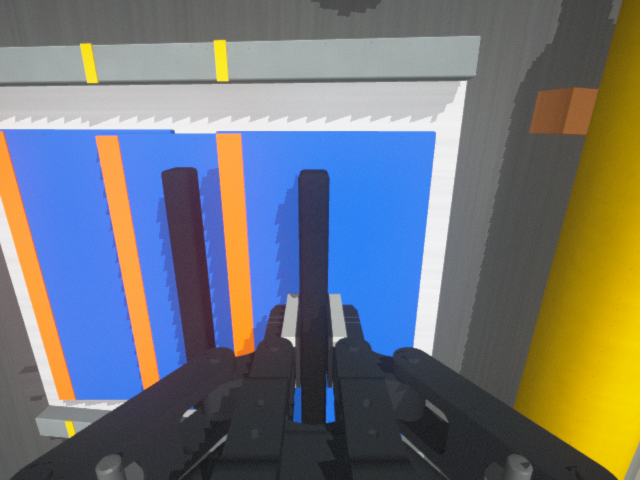

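View pics/s13.png

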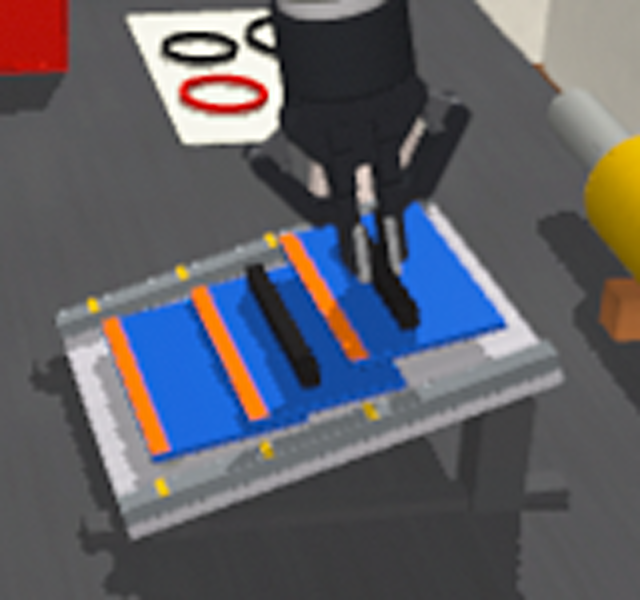

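```bash
python3 - <<'E'
from wm import *
c=np.load("w13.npz")
print("marks",apl(c,(222,61),.012),apl(c,(90,64),.012))
print("nose",apl(c,(217,134),.0305),apl(c,(232,350),.0305))
print("slip nose",apl(c,(96,136),.015),apl(c,(144,388),.015))
E
```

```text
marks [ 58.70915464 108.33803547  12.        ] [ -2.19821802 108.0984865   12.        ]
nose [60.84717751 78.7328981  30.5       ] [ 59.30514314 -24.3279231   30.5       ]
slip nose [-3.59156364 77.40724959 15.        ] [ -3.39669763 -66.91299982  15.        ]
```

Emit:
servo_tool(targets=[[0,0,0.003,0,0,0,0],[0,0,0.003,0,0,0,0],[0,0,0.002,0,0,0,0],[0,0,0.002,0,0,0,0],[0,0,0.001,0,0,0,0]])

```text
t: 14.78
position: [0.6431, 0.0402, 0.1034]
tcp_rot: [-0.002, 0.994, 0.019, 0.106]
contact_force: [-0.8, -0.1, -3.4]
grip_width: 0.123
```

```bash
python3 look.py 14; python3 - <<'E'
from plan import *
from cell import bot
o=bot.get_obs(); P,Rt=tplace(.060,.001,.015); plan(o,P,Rt,n=1,hand=0)
E
```

```text
t14.78 pos [0.6431 0.0402 0.1034] F [-0.8 -0.1 -3.4] M [-0.02  0.41  0.02] w0.123 q [-0.08  0.63 -0.13  2.05  0.38  0.28 -0.5 ]
ap [0.101  0.0005 0.0299]
total tool shift mm [0.8 0.5 4.3] rv [-0.    -0.003  0.   ]
[np.float64(0.0008), np.float64(0.0005), np.float64(0.0043), np.float64(-0.0), np.float64(-0.003), np.float64(0.0), 0]
```

View pics/s14.png

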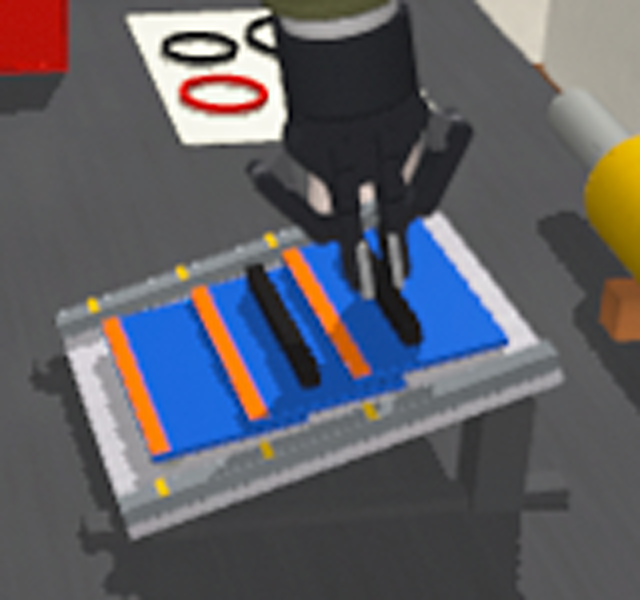

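No contact yet; about 4 mm to go.

Emit:
servo_tool(targets=[[0.0003,0,0.001,0,0,0,0],[0,0,0.001,0,0,0,0],[0,0,0.0007,0,0,0,0],[0,0,0.0005,0,0,0,0],[0,0,0,0,0,0,0]])

```text
t: 15.5
position: [0.644, 0.0402, 0.1011]
tcp_rot: [-0.002, 0.994, 0.019, 0.106]
contact_force: [-0.7, 0.9, -4.5]
grip_width: 0.119
```

```bash
python3 look.py 15; python3 - <<'E'
from plan import *
from cell import bot
o=bot.get_obs(); P,Rt=tplace(.060,.001,.015); plan(o,P,Rt,n=1,hand=0)
E
```

```text
t15.50 pos [0.644  0.0402 0.1011] F [-0.7  0.9 -4.5] M [ 0.02  0.44 -0.  ] w0.119 q [-0.08  0.63 -0.12  2.05  0.39  0.27 -0.5 ]
ap [0.1011 0.0005 0.0274]
total tool shift mm [0.4 0.5 1.7] rv [-0.    -0.004  0.   ]
[np.float64(0.0004), np.float64(0.0005), np.float64(0.0017), np.float64(-0.0), np.float64(-0.004), np.float64(0.0), 0]
```

Emit:
servo_tool(targets=[[0,0,0.0007,0,0,0,0],[0,0,0.0007,0,0,0,0],[0,0,0.0005,0,0,0,0],[0,0,0.0005,0,0,0,0],[0,0,0,0,0,0,0]])

```text
t: 16.23
position: [0.644, 0.0402, 0.101]
tcp_rot: [-0.002, 0.994, 0.019, 0.107]
contact_force: [-1.1, -0.3, -1.9]
grip_width: 0.115
```

```bash
python3 look.py 16; python3 - <<'E'
from plan import *
from cell import bot
o=bot.get_obs(); P,Rt=tplace(.060,.001,.015); plan(o,P,Rt,n=1,hand=0)
E
```

```text
t16.23 pos [0.644  0.0402 0.101 ] F [-1.1 -0.3 -1.9] M [-0.04  0.57  0.  ] w0.115 q [-0.08  0.63 -0.12  2.05  0.39  0.27 -0.5 ]
ap [0.1011 0.0005 0.0273]
total tool shift mm [0.4 0.5 1.7] rv [ 0.001 -0.005  0.   ]
[np.float64(0.0004), np.float64(0.0005), np.float64(0.0017), np.float64(0.001), np.float64(-0.005), np.float64(0.0), 0]
```

View pics/s16.png

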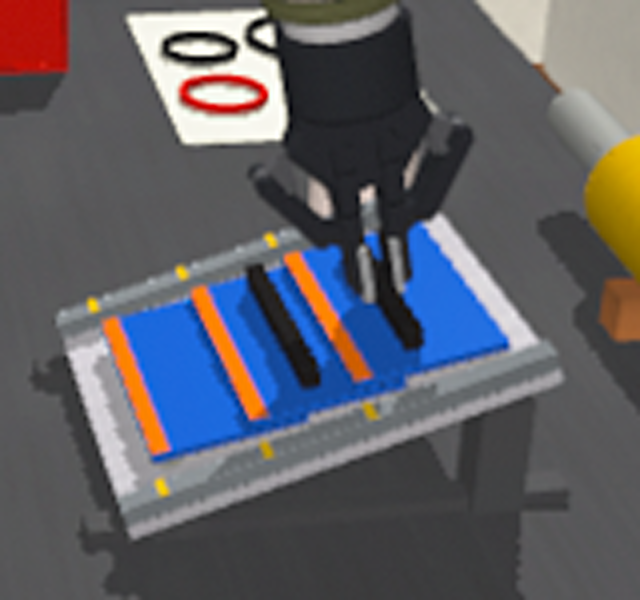

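View pics/w16.png

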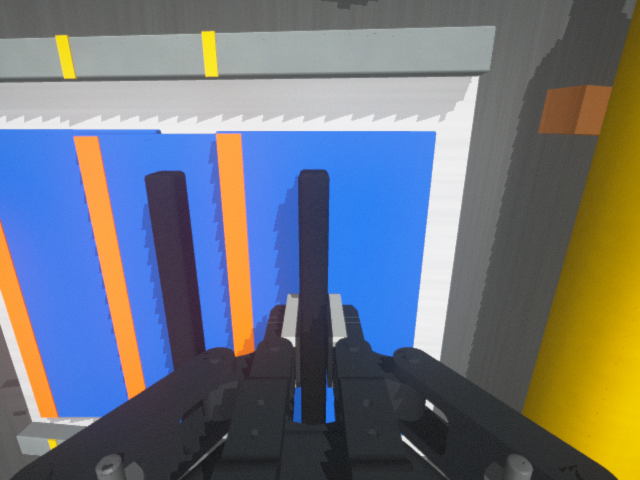

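```bash
python3 - <<'E'
from wm import *
c=np.load("w16.npz")
print("marks",apl(c,(210,54),.012),apl(c,(66,57),.012))
for z in(.015,.017,.019):print("nose",apl(c,(217,134),z),apl(c,(233,350),z))
print("slip nose",apl(c,(74,138),.015),apl(c,(130,397),.015))
E
```

```text
marks [ 58.33368396 108.49166062  12.        ] [ -2.52868565 108.43392067  12.        ]
nose [59.59814513 78.65190305 15.        ] [ 58.53318577 -25.73426057  15.        ]
nose [60.35477149 78.68763081 17.        ] [ 59.30464689 -24.24444569  17.        ]
nose [61.11139784 78.72335857 19.        ] [ 60.076108   -22.75463081  19.        ]
slip nose [-4.00741467 76.83467091 15.        ] [ -2.94805461 -60.97159156  15.        ]
```

Emit:
servo_tool(targets=[[0,0,0.001,0,0,0,0],[0,0,0.001,0,0,0,0],[0,0,0.001,0,0,0,0],[0,0,0.001,0,0,0,0],[0,0,0.001,0,0,0,0]])

```text
t: 16.95
position: [0.6441, 0.0402, 0.1009]
tcp_rot: [-0.001, 0.994, 0.019, 0.108]
contact_force: [-7.8, -0.2, 14.2]
grip_width: 0.12
```

```bash
python3 look.py 17
```

```text
t16.95 pos [0.6441 0.0402 0.1009] F [-7.8 -0.2 14.2] M [-0.08  1.35  0.05] w0.120 q [-0.08  0.63 -0.12  2.05  0.39  0.27 -0.5 ]
ap [0.1011 0.0005 0.0272]
```

Emit:
servo_tool(targets=[[0,0,-0.0005,0,0,0,0],[0,0,0,0,0,0,0],[0,0,0,0,0,0,0.2],[0,0,0,0,0,0,0.3],[0,0,0,0,0,0,0.3]])

```text
t: 17.68
position: [0.6456, 0.0405, 0.1014]
tcp_rot: [-0.001, 0.994, 0.019, 0.109]
contact_force: [0.2, -0.1, -0.6]
grip_width: 0.299
```

```bash
python3 look.py 18
```

```text
t17.68 pos [0.6456 0.0405 0.1014] F [ 0.2 -0.1 -0.6] M [0.05 0.24 0.04] w0.299 q [-0.08  0.63 -0.12  2.05  0.39  0.26 -0.5 ]
ap [0.1027 0.0007 0.0272]
```

View pics/w18.png

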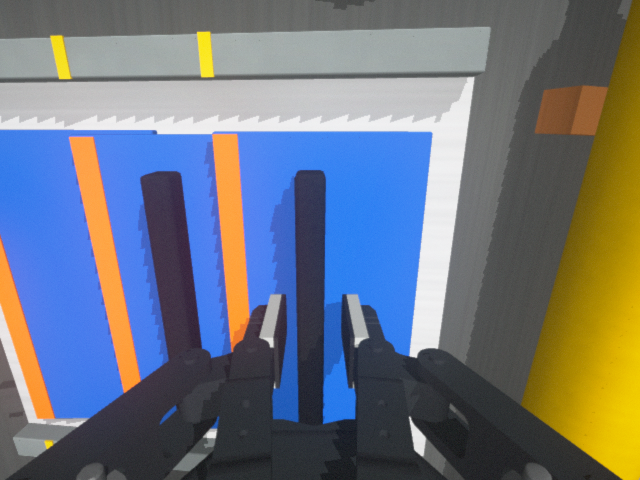

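Released, and both pads are clear of the rib. Withdraw along the tool axis.

Emit:
servo_tool(targets=[[0,0,-0.008,0,0,0,0.3],[0,0,-0.02,0,0,0,0.3],[0,0,-0.04,0,0,0,0.3],[0,0,-0.05,0,0,0,0.3],[0,0,-0.04,0,0,0,0.3]])

```text
t: 18.4
position: [0.6089, 0.0395, 0.2586]
tcp_rot: [-0.001, 0.994, 0.019, 0.107]
contact_force: [0.6, -0.3, -0.6]
grip_width: 0.302
```

```bash
python3 look.py 19
```

```text
t18.40 pos [0.6089 0.0395 0.2586] F [ 0.6 -0.3 -0.6] M [-0.04  0.2   0.01] w0.302 q [ 0.04  0.38 -0.28  1.99  0.27  0.58 -0.39]
ap [0.1164 0.0011 0.1881]
```

View pics/w19.png

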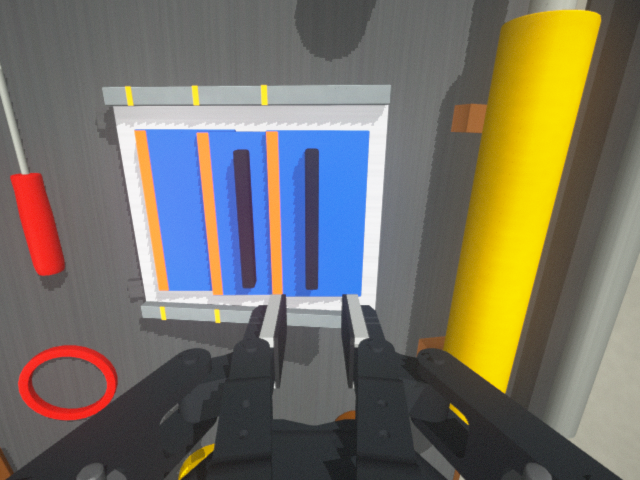

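View pics/s19.png

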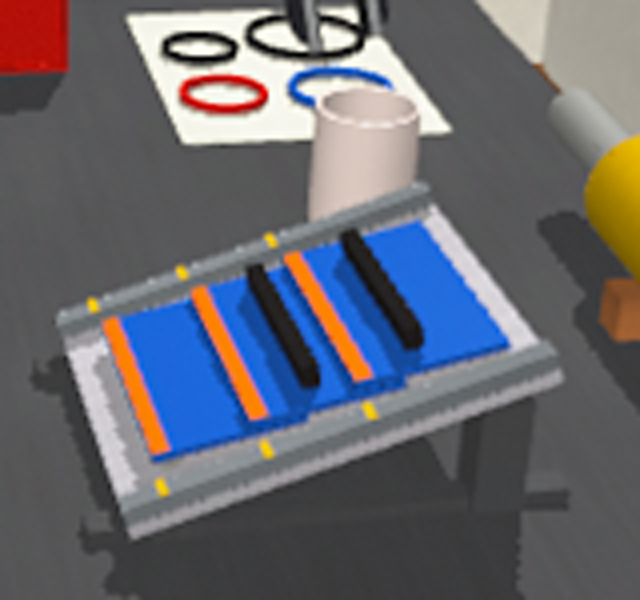

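```bash
python3 - <<'E'
import cv2
i=cv2.imread("pics/w19.png"); cv2.imwrite("pics/w19a.png",cv2.resize(i[75:175,170:330],None,fx=5,fy=5,interpolation=cv2.INTER_CUBIC)); cv2.imwrite("pics/w19b.png",cv2.resize(i[260:340,140:300],None,fx=5,fy=5,interpolation=cv2.INTER_CUBIC))
E
```

```text
(no output)
```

View pics/w19a.png

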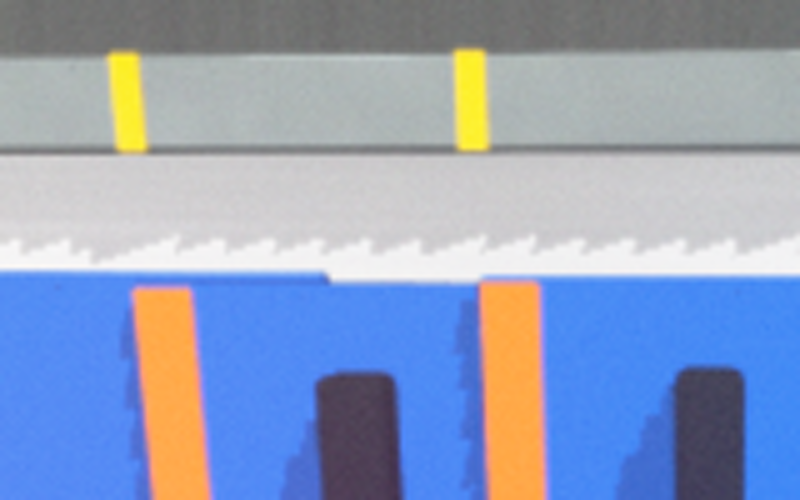

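View pics/w19b.png

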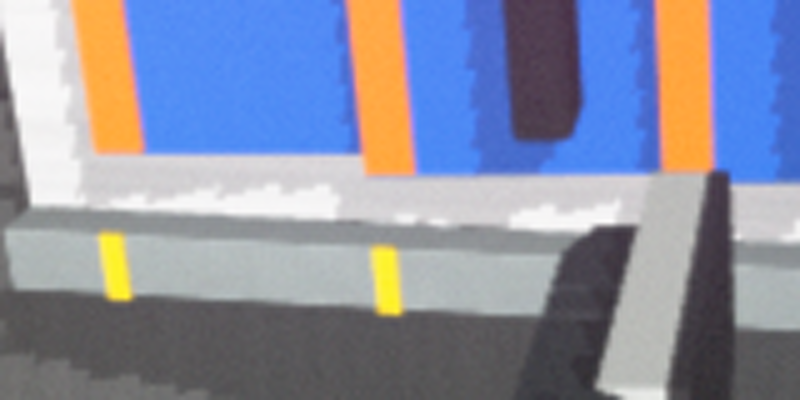

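```bash
python3 - <<'E'
from wm import *
c=np.load("w19.npz")
a=lambda p:uncrop([p],(170,75))[0]; b=lambda p:uncrop([p],(140,260))[0]
for p in [a((127,102)),a((471,100)),b((387,281)),b((116,267))]: print("mark",apl(c,p,.012).round(1))
for p in [a((133,288)),b((366,175))]: print("slip",apl(c,p,.015).round(1))
for p in [a((480,283)),b((661,172))]: print("spare",apl(c,p,.015).round(1))
from cell import bot
t=bot.camera("top"); cv2.imwrite("pics/top20.png",t["color"][:,:,::-1])
s=bot.camera("side")
for n,x in (("slip",0),("spare",.06)): print(n,"expected side crop",((proj(s,np.array([apt([x,.08,.015]),apt([x,-.08,.015])]))-[290,150]+.5)*4-.5).round(1).tolist())
E
```

```text
mark [ -2.  108.4  12. ]
mark [ 58.6 108.4  12. ]
mark [  -1.7 -108.3   12. ]
mark [ -62.  -108.4   12. ]
slip [-3.  77.8 15. ]
slip [ -2.7 -81.7  15. ]
spare [59.5 78.9 15. ]
spare [ 59.2 -77.9  15. ]
slip expected side crop [[190.5, 287.8], [253.1, 418.3]]
spare expected side crop [[281.3, 254.7], [355.1, 381.0]]
```

View pics/top20.png

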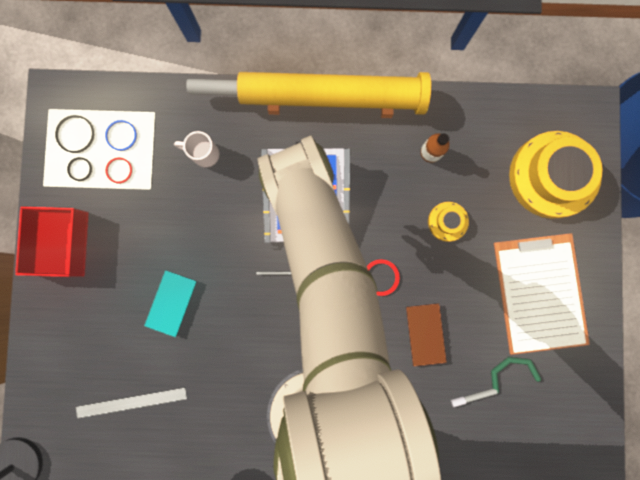

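```bash
python3 -c "
from cell import bot
print(bot.sign_off())"
```

```text
the job is handed in; nothing more can be done
None
```

I pushed the slipped slat back up with the open fingers against its rib, which also straightened it. Then I lifted the spare by its rib, lowered it onto the upper course and released it before lifting away. The job is handed in at about 18.5 s; no verdict was reported.

| Last wrist picture | Nose relative to its marks | Off centre | Out of straight |
|---|---|---|---|
| Slipped slat | about 1 mm low | 2 mm | under 0.01 rad |
| Spare slat | about 1 mm high | under 1 mm | under 0.01 rad |

- **Forces:** Wrist readings taken after each move call showed about 3 N while pushing the slipped slat. Seating the spare pressed it down with about 18 N, just before release. Forces within a call were not recorded.
- **Bystanders:** In the last top picture the mug, bottle, gland and seal ring look unmoved. The arm hid the screwdriver's handle; its shaft is in place, and the wrist picture shows the whole tool in its place.
- **Disagreements:** The wrist camera placed the marks 1–2 mm lower on the slope than my first top and side fit, so I measured each nose against the marks in the same picture. The right upper mark was hidden by a finger in the last view, so the spare's offset comes from the left upper mark only. Against the first fit, the last side picture puts the spare's nose about 2–3 mm too high, still within the 6 mm allowed.

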